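Change over the laser-marking jig

ROBOT

A 6-joint arm with a two-finger parallel gripper is mounted at the origin on the work surface. World frame = base frame: x ahead of the robot, y to its left, z up, the work surface at z = 0. Lengths are in mm, angles in rad, forces in N, time in s.
With the tool pointing down it reaches from about 350 to 975 mm from the base axis. Payload 7.1 kg.
Tool frame: the origin (TCP) lies between the finger pads; the fingertips stand 8 mm ahead of it and the grasp point (between the pads) lies 11 mm behind it (ctrl.tips_ahead is the distance from the TCP to the fingertips, in mm); y points along the fingers, z is the direction in which the jaws open and shut, and the axes are right-handed (so a half turn about y gives the same grasp; the last joint's range is limited). The gripper opens to 88 mm and grips with 3 to 60 N. Pads are 20 mm wide; open, the fingers measure 115 mm over their backs; the gripper's body (75 mm by 178 mm) begins 61 mm behind the grasp point.
Start: joints at [-1.183, 0.423, 1.63, -0, 1.089, -0.019], TCP at [247.311, -573.971, 230.675] pointing down, gripper open.
Joint ranges: [-3, 3], [-0.9, 2.11], [0.09, 2.58], [-1.31, 4.45], [0.11, 2.69], [-2.54, 2.54]. Speed limits (rad/s): [2.39, 2.39, 3.01, 3.14, 3.14, 3.14].

INTERFACE

Orientations are given as a rotation vector (axis times angle).
In Python, from workcell import ctrl gives the robot as it stands.
- The arm moves only by the shell command python3 -m creep 'ROWS'. ROWS is JSON, a list of rows, each an object of numbers: "tx", "ty", "tz": the shift along the world's x, y, z in mm; "rx", "ry", "rz": the turn, a rotation vector about the world's x, y, z in rad; "fingers": the closure in counts, from 0 (fully open) to 255 (shut). A call has 1 to 10 rows; each row is the pose to reach, as a shift and turn from the pose commanded when the call began; what a row does not reach only later rows make up. A row lasts 1/8 s, in which the tool goes at most 62.5 mm and 10.7 degrees, less where a joint would pass 70% of its speed; a pose out of reach is approached as far as the arm can. A call with a gripper value outside its range is refused whole. The fingers move at their own pace and stop on an object; the grip force is fixed at half the most. Time passes only in rows, so rows that repeat a pose let the fingers close. It gives the time, the measured TCP pose, the force and the opening at its end, in the units of the state.
- ctrl.get_obs(): the state, without advancing time (a new reading comes with each control period).
- ctrl.get_image(name): name is "side" or "top" or "wrist"; returns a dict with "pixels" (480x640x3 uint8, blue, green, red), "intrinsics" (3x3 intrinsics, pixels), "k1" (the pictures are not rectified: a ray, as slopes to the right and down, at radius r is drawn at 1 + k1 r^2 times it, then the intrinsics apply), "rvec" (rotation vector, rad) and "tvec" (3), from world to camera coordinates, as OpenCV has them. Camera axes: x right, y down, z forward; pixel columns grow to the right and rows downward; lengths in mm; the calibration is good to about 2 mm. A picture is of the moment at which its call begins. There is no depth.
- ctrl.close_job(): hands the job in, once; it reports no verdict.
The state is a dict: "t": time; "qpos": joint angles; "qvel": joint speeds; "joint_torque": joint torques, N m; "ee_pos": TCP position; "orientation": TCP orientation; "ft_force": force on the tool from outside, world axes, zero at the start; "moment": the same for the moment, N m; "width": finger opening in mm.
Only numpy, scipy, OpenCV 4.12 (cv2) and the standard library are available. Lean on these libraries where they do the work, as an engineer would, in place of code of your own. Each camera call takes 0.05 s, during which the arm holds its last target.

TASK

Change over the marking jig: take every finished square tag out of the jig and lay it in the grey out-tray, and lay every rectangular blank from the white foam mat on its own narrow support in the jig, level, centred and lengthwise along the support. When all are loaded, swing the hinged guard fully shut, so that its tab drops behind the jig's rim; leave the cleaner bottle and the mouse where they are.

Things in the scene. Friction and masses are not known exactly. Their poses are not given: they have to be found in the camera images.
- jig: Fixed grey steel channel, open on top and at both x ends, with a floor and two long walls (+y and -y): 320 (its x) x 220 (its y) x 70 mm high, walls and floor 5 mm thick; origin at the centre of its underside, z up. Inside, three narrow steel supports stand on the floor in a row along x, 100 mm apart; each is an upright wall 12 mm thick (x), 56 mm long (y), with its flat top 45 mm above the table.
- support1 (a point): Centre of the flat top of support 1 in the jig (12 mm wide along the jig's x, 56 mm long along the jig's y, 45 mm above the table), at jig x = -100 mm, y = 0. Axes as the jig's.
- support2 (a point): Centre of the flat top of support 2 in the jig (12 mm wide along the jig's x, 56 mm long along the jig's y, 45 mm above the table), at jig x = 0 mm, y = 0. Axes as the jig's.
- support3 (a point): Centre of the flat top of support 3 in the jig (12 mm wide along the jig's x, 56 mm long along the jig's y, 45 mm above the table), at jig x = 100 mm, y = 0. Axes as the jig's.
- guard (a joint): Hinge angle of the guard, rad: 0 is shut, 1.57 upright, at most 1.85 (leaning outward). The hinge is stiff, the guard stays where it is left; about 3 N at its bar moves it. The guard is a green tinted plate 320 x 216 x 4 mm with a tab 60 mm long and 16 mm deep near its free edge that goes down inside the -y wall of the jig when shut.
- guard_hinge (a point): Middle of the guard's hinge line, which runs along the jig's x on top of the +y wall (jig y = 110, z = 70 mm). Axes as the jig's; does not move with the guard.
- guard_bar (a point): Middle of the guard's round steel handle bar (diameter 10 mm, 90 mm long, along the jig's x), which stands 40 mm off the guard's outer face, 185 mm from the hinge line towards the free edge. With the guard shut it lies 185 mm to -y and 44 mm above the hinge line.
- mat: Fixed white foam mat, 280 (x) x 150 (y) x 6 mm; origin at the centre of its underside. The blanks start on it.
- tray: Fixed grey plastic out-tray, open on top, 220 (its x) x 150 (its y) x 30 mm high, walls 4 mm, floor 4 mm; origin at the centre of its underside.
- blank1: Loose rectangular bare aluminium blank, 80 (its x) x 24 (its y) x 10 (its z) mm, 52 g; origin at its centre; both faces are alike. Not always present.
- blank2: Loose rectangular bare aluminium blank, 80 (its x) x 24 (its y) x 10 (its z) mm, 52 g; origin at its centre; both faces are alike. Not always present.
- blank3: Loose rectangular bare aluminium blank, 80 (its x) x 24 (its y) x 10 (its z) mm, 52 g; origin at its centre; both faces are alike. Not always present.
- tag1: Loose finished square aluminium tag, 44 x 44 x 10 (its z) mm, with a dark ring marked on it, 52 g; origin at its centre. Starts lying on one of the supports. Not always present.
- tag2: Loose finished square aluminium tag, 44 x 44 x 10 (its z) mm, with a dark ring marked on it, 52 g; origin at its centre. Starts lying on one of the supports. Not always present.
- tag3: Loose finished square aluminium tag, 44 x 44 x 10 (its z) mm, with a dark ring marked on it, 52 g; origin at its centre. Starts lying on one of the supports. Not always present.
- cleaner: Bystander: white cleaner bottle, 52 mm diameter, 110 mm high, origin under its base.
- mouse: Bystander: round black computer mouse, 64 mm across, 32 mm high, origin under its base.

How it is judged:
By the outcome, as a careful person would: the job done as asked, in the order asked, and still so for the second after the job is handed in, with the robot touching nothing.
Of blank1, blank2, blank3 only 2 to 3 are there at a start; the rules pass over those that are not, and their reading is None.
Of tag1, tag2, tag3 only 2 to 3 are there at a start; the rules pass over those that are not, and their reading is None.
At some moment in a run one of tag1, tag2, tag3 may be knocked a few centimetres aside while the robot is not near it.
Once in a run the grip may slacken for a moment while it holds something.
It also fails if it takes over 210 s, if anything falls off the work surface, if the arm or the gripper's body presses on something with over 40 N, if the wrist force passes 120 N, or if a joint passes its speed limit or range.

## Working session

There is one attempt and no reset: what is moved stays moved. The work goes in short steps, Python scripts to look and compute and a shell command to move; the robot and the scene stay as the last step left them, time stands still between calls to the robot, and variables do not carry over. Pictures are saved under pics/ and viewed, and the job is handed in when it is done.

```bash
ls; mkdir -p pics
cat > h.py <<'E'
import numpy as np, cv2
from workcell import ctrl
def cam(n):
    d=ctrl.get_image(n); d={k:(np.array(v) if k!='k1' else v) for k,v in d.items()}
    d['R']=cv2.Rodrigues(d['rvec'].astype(float))[0]; return d
def ray(d,u,v):
    K=d['intrinsics']; x=(u-K[0,2])/K[0,0]; y=(v-K[1,2])/K[1,1]
    k=d['k1']; a,b=x,y
    for _ in range(30):
        s=1+k*(a*a+b*b); a,b=x/s,y/s
    r=d['R'].T@np.array([a,b,1.]); c=-d['R'].T@d['tvec'].ravel(); return c,r
def onz(d,u,v,z):
    c,r=ray(d,u,v); return c+r*(z-c[2])/r[2]
def proj(d,p):
    q=d['R']@np.array(p,float)+d['tvec'].ravel(); a,b=q[:2]/q[2]; s=1+d['k1']*(a*a+b*b); K=d['intrinsics']
    return np.array([K[0,0]*a*s+K[0,2],K[1,1]*b*s+K[1,2]])
E
python3 - <<'E'
from h import *
np.set_printoptions(precision=3,suppress=True)
for n in ['top','side','wrist']:
    d=cam(n); cv2.imwrite(f'pics/a_{n}.png',d['pixels']); print(n,d['k1'],d['intrinsics'][0],(-d['R'].T@d['tvec'].ravel()))
print(ctrl.get_obs())
E
```

```text
pics
top 0.0010956068865565097 [622.306   0.    311.072] [ 321.078    1.708 1245.621]
side -0.022521614239352096 [583.237   0.    320.31 ] [1254.818  282.286 1069.919]
wrist -0.004156888156312559 [346.177   0.    318.515] [ 314.592 -544.464  384.173]
{'t': 0.15, 'qpos': array([-1.183,  0.424,  1.63 , -0.   ,  1.089, -0.019]), 'qvel': array([ 0.002, -0.002, -0.003, -0.001, -0.   ,  0.001]), 'joint_torque': array([  0.002, -54.498, -27.392,   0.064,   0.02 ,  -0.   ]), 'ee_pos': array([ 247.156, -573.607,  230.078]), 'orientation': array([-0.412,  1.999, -1.997]), 'ft_force': array([0.041, 0.736, 0.28 ]), 'moment': array([-0.008,  0.025, -0.003]), 'width': 88.00775670993195}
```

View pics/a_top.png

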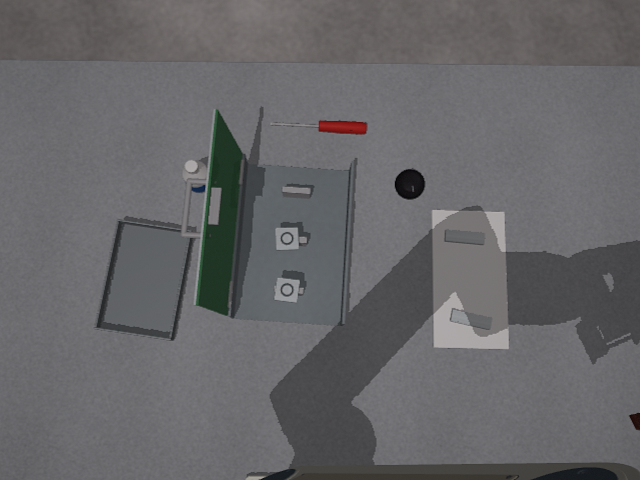

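View pics/a_side.png

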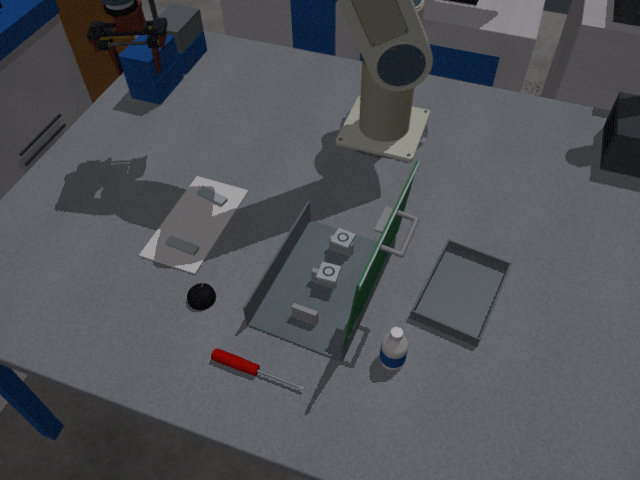

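View pics/a_wrist.png

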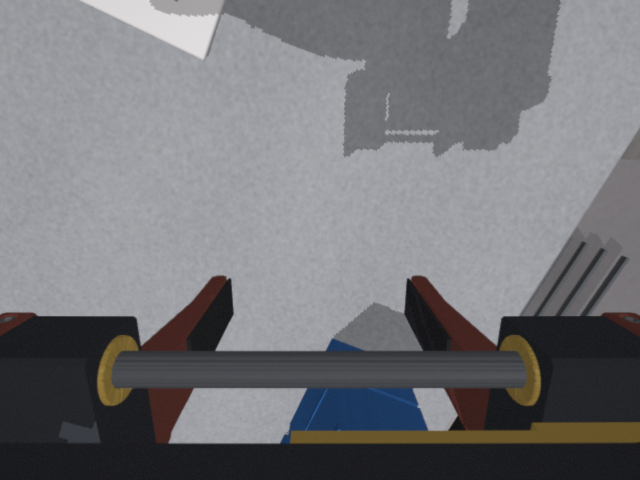

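Top view: the jig is at px x 235–355, y 160–325, with the guard on its left. Tags sit at (287,238) and (287,290), and the support at (297,190) is empty. Two blanks lie on the mat at (464,237) and (471,318), and the tray is at (145,280). The side view agrees with this. Next I'll measure.

Run:
```python
from h import *
np.set_printoptions(precision=1,suppress=True)
d=cam('top');I=d['pixels']
P=lambda u,v,z: print((u,v,z),onz(d,u,v,z))
for n,u,v,z in [('tagA',287,238.5,55),('tagB',287,290,55),('b1',464,237,16),('b2',471,318,16)]: print(n,end=' ');P(u,v,z)
print('tray');[P(*q,30) for q in [(121,219),(197,229),(173,339),(97,328)]]
print('-ywall outer top');[P(*q,70) for q in [(355,159),(345,324)]]
print('guard free');[P(*q,285) for q in [(215,110),(197,303)]]
print('hinge');[P(*q,70) for q in [(244,158),(232,317)]]
print('bottle');P(192,166,110);P(410,184,32)
print('bar');[P(*q,260) for q in [(186,178),(184,235)]]
crop=lambda a,b,c,e,s:cv2.resize(I[c:e,a:b],None,fx=s,fy=s,interpolation=cv2.INTER_CUBIC)
cv2.imwrite('pics/z1.png',crop(180,370,100,335,2.5*1.0))
cv2.imwrite('pics/z2.png',crop(425,515,200,355,3.8))
s=cam('side');J=s['pixels'];cv2.imwrite('pics/z3.png',cv2.resize(J[160:360,230:510],None,fx=2.8,fy=2.8,interpolation=cv2.INTER_CUBIC))
```

```text
tagA (287, 238.5, 55) [554.8  32.1  55. ]
tagB (287, 290, 55) [454.1  31.   55. ]
b1 (464, 237, 16) [ 568.  -324.6   16. ]
b2 (471, 318, 16) [ 405.  -331.7   16. ]
tray
(121, 219, 30) [597.  363.9  30. ]
(197, 229, 30) [577.7 212.   30. ]
(173, 339, 30) [360.9 249.9  30. ]
(97, 328, 30) [381.3 397.   30. ]
-ywall outer top
(355, 159, 70) [ 712.7 -100.8   70. ]
(345, 324, 70) [388.9 -79.   70. ]
guard free
(215, 110, 285) [722.6 146.1 285. ]
(197, 303, 285) [407.5 163.5 285. ]
hinge
(244, 158, 70) [712.9 118.2  70. ]
(232, 317, 70) [401.  133.2  70. ]
bottle
(192, 166, 110) [682.8 212.3 110. ]
(410, 184, 32) [ 673.5 -215.1   32. ]
bar
(186, 178, 260) [614.5 193.5 260. ]
(184, 235, 260) [519.1 192.8 260. ]
```

View pics/z1.png

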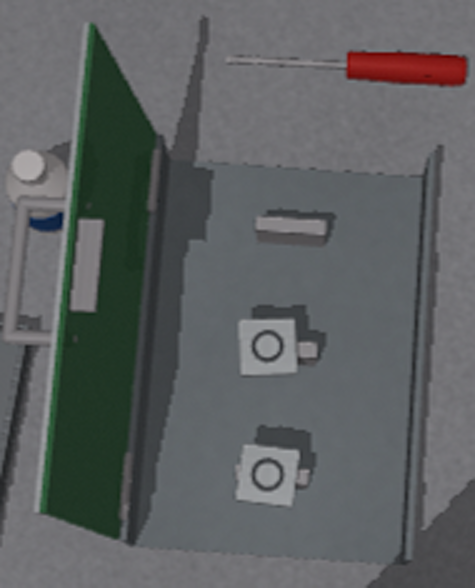

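View pics/z3.png

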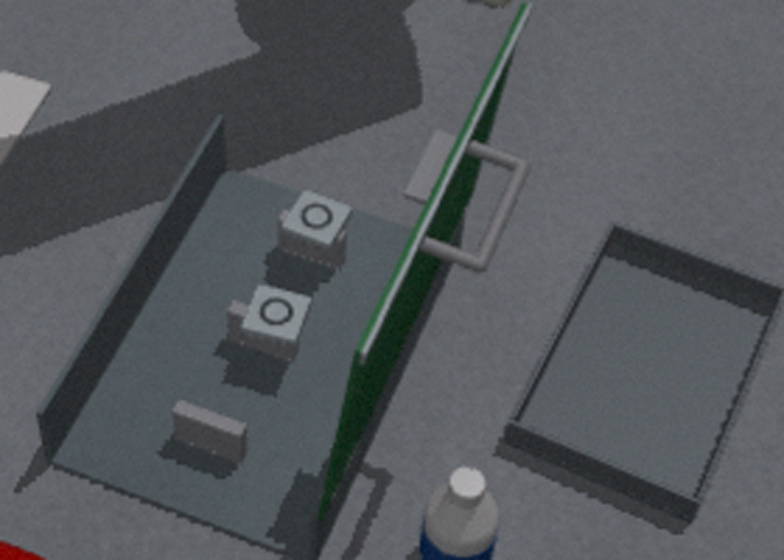

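```bash
cat >> h.py <<'E'
def Rt():
    o=ctrl.get_obs(); return o, cv2.Rodrigues(np.array(o['orientation'],float))[0]
E
python3 - <<'E'
from h import *
np.set_printoptions(precision=3,suppress=True)
o,R=Rt();print(R); d=cam('wrist')
c=-d['R'].T@d['tvec'].ravel()
print('cam in tool',R.T@(c-o['ee_pos']),'cam axes in tool\n',R.T@d['R'].T)
print('jaw yaw',np.arctan2(R[1,2],R[0,2]))
E
```

```text
[[-0.918 -0.     0.396]
 [-0.396  0.001 -0.918]
 [-0.    -1.    -0.001]]
cam in tool [ -73.484 -154.223   -0.221] cam axes in tool
 [[-0.001  0.964  0.267]
 [ 0.    -0.267  0.964]
 [ 1.     0.001 -0.   ]]
jaw yaw -1.1640592253618054
```

View pics/z2.png

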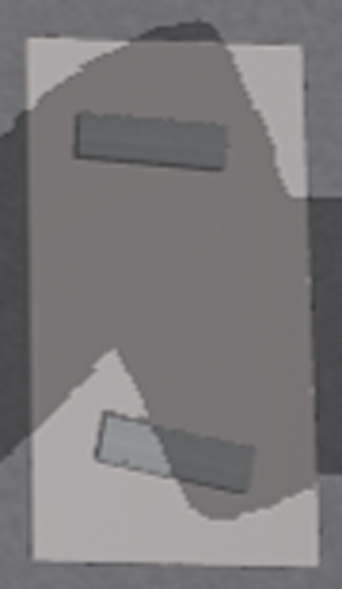

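```bash
python3 -m creep '[{"tx":20,"ty":50,"tz":50,"rz":0.15},{"tx":50,"ty":100,"tz":70,"rz":0.3},{"tx":80,"ty":150,"tz":90,"rz":0.45},{"tx":110,"ty":200,"tz":90,"rz":0.6},{"tx":140,"ty":260,"tz":90,"rz":0.75},{"tx":170,"ty":310,"tz":90,"rz":0.9},{"tx":200,"ty":360,"tz":90,"rz":1.0},{"tx":225,"ty":410,"tz":90,"rz":1.097},{"tx":250,"ty":460,"tz":90,"rz":1.097},{"tx":265,"ty":510,"tz":90,"rz":1.097}]'
python3 -m creep '[{"tx":10,"ty":50},{"tx":10,"ty":74},{"tx":10,"ty":74},{"tx":10,"ty":74}]'
python3 - <<'E'
from h import *
d=cam('wrist'); cv2.imwrite('pics/w1.png',d['pixels']); o,R=Rt(); print(o['ee_pos'],np.arctan2(R[1,2],R[0,2]))
d=cam('top'); cv2.imwrite('pics/t1.png',d['pixels'])
E
```

```text
[ 247.24105601 -573.85571837  230.46873826] -1.163993518810144schema error: expected keys tx, ty, tz, rx, ry, rz, fingers
schema error: expected keys tx, ty, tz, rx, ry, rz, fingers
```

View pics/w1.png

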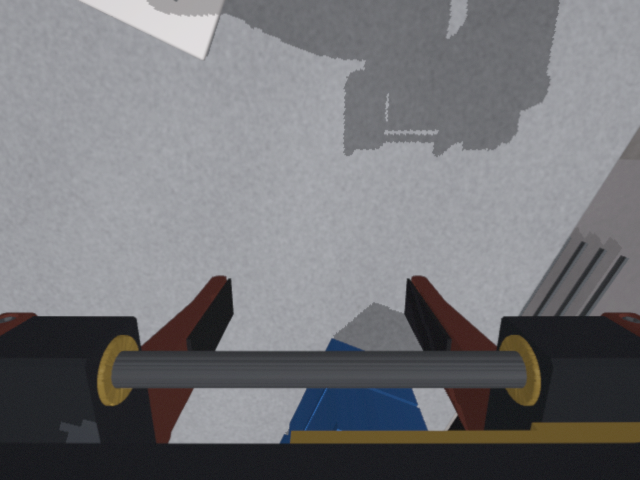

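View pics/t1.png

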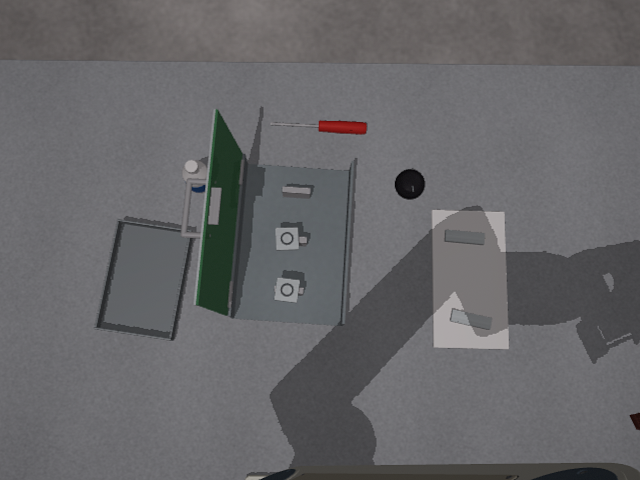

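The images match the first ones, because both moves were refused: every row needs all seven keys.

```bash
python3 -m creep '[{"tx":20,"ty":40,"tz":60,"rx":0,"ry":0,"rz":0.15,"fingers":0},{"tx":60,"ty":80,"tz":90,"rx":0,"ry":0,"rz":0.3,"fingers":0},{"tx":300,"ty":584,"tz":90,"rx":0,"ry":0,"rz":1.097,"fingers":0},{"tx":300,"ty":584,"tz":90,"rx":0,"ry":0,"rz":1.097,"fingers":0},{"tx":300,"ty":584,"tz":90,"rx":0,"ry":0,"rz":1.097,"fingers":0},{"tx":300,"ty":584,"tz":90,"rx":0,"ry":0,"rz":1.097,"fingers":0},{"tx":300,"ty":584,"tz":90,"rx":0,"ry":0,"rz":1.097,"fingers":0},{"tx":300,"ty":584,"tz":90,"rx":0,"ry":0,"rz":1.097,"fingers":0},{"tx":300,"ty":584,"tz":90,"rx":0,"ry":0,"rz":1.097,"fingers":0},{"tx":300,"ty":584,"tz":90,"rx":0,"ry":0,"rz":1.097,"fingers":0}]'
```

```text
t: 1.65
ee_pos: [518.2, -49.6, 320.2]
orientation: [-1.176, 1.258, -1.259]
ft_force: [-0.2, -0.7, 0.6]
width: 87.6
```

```bash
python3 -m creep '[{"tx":29,"ty":60,"tz":0,"rx":0,"ry":0,"rz":0,"fingers":0},{"tx":29,"ty":60,"tz":0,"rx":0,"ry":0,"rz":0,"fingers":0},{"tx":29,"ty":60,"tz":0,"rx":0,"ry":0,"rz":0,"fingers":0}]'
python3 - <<'E'
from h import *
d=cam('wrist'); cv2.imwrite('pics/w2.png',d['pixels']); o,R=Rt(); print(o['ee_pos'],np.arctan2(R[1,2],R[0,2]))
d=cam('top'); cv2.imwrite('pics/t2.png',d['pixels'])
E
```

```text
t: 2.02
ee_pos: [546.3, 8.5, 319.6]
orientation: [-1.178, 1.258, -1.258]
ft_force: [-0.1, -0.3, 0.8]
width: 88.0
[545.99947939   7.70199367 319.68501228] -0.06718199960085226
```

View pics/w2.png

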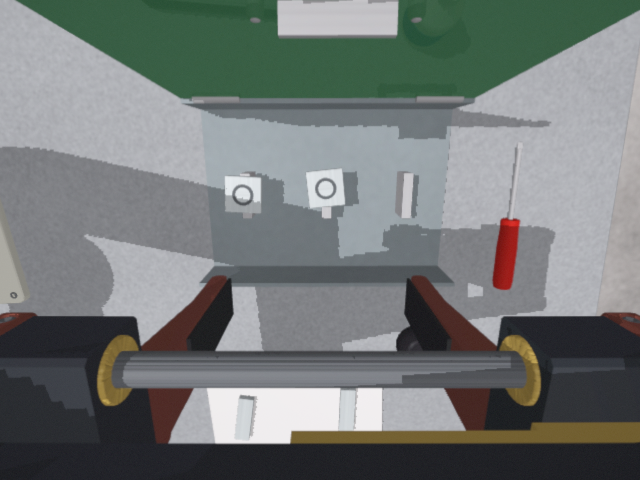

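View pics/t2.png

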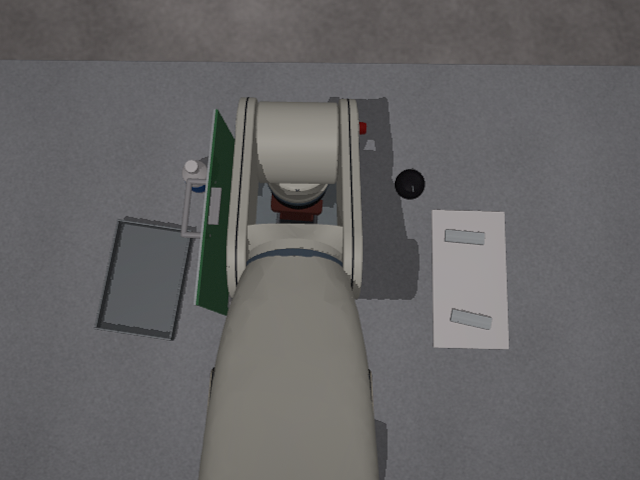

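Wrist view: tags at (243,194) and (326,188), empty support 3 at (405,195), and the walls at rows ~103 and ~270. The top view is blocked by the arm. I'll refine these in the wrist image.

```bash
cat >> h.py <<'E'
def bright(d,thr,roi,amin=150,amax=6000):
    g=cv2.cvtColor(d['pixels'],cv2.COLOR_BGR2GRAY); x0,x1,y0,y1=roi
    m=np.zeros_like(g); m[y0:y1,x0:x1]=(g[y0:y1,x0:x1]>thr)*255
    cs,_=cv2.findContours(m,cv2.RETR_EXTERNAL,cv2.CHAIN_APPROX_NONE)
    return [c for c in cs if amin<cv2.contourArea(c)<amax]
def rect_world(d,c,z):
    p=np.array([onz(d,*q[0],z)[:2] for q in c],np.float32)
    return cv2.minAreaRect(p)
E
python3 - <<'E'
from h import *
np.set_printoptions(precision=1,suppress=True)
d=cam('wrist'); I=d['pixels']; g=cv2.cvtColor(I,cv2.COLOR_BGR2GRAY)
print(g[194,222:266],g[188,304:348],g[195,390:420])
for thr in (185,205,220):
  for c in bright(d,thr,(200,440,120,250)):
    print(thr,cv2.boundingRect(c),rect_world(d,c,55))
cv2.imwrite('pics/w2z.png',cv2.resize(I[90:290,190:460],None,fx=2.9,fy=2.9,interpolation=cv2.INTER_CUBIC))
E
```

```text
[119 118 136 202 195 192 191 197 228 226 165 122 128 187 222 225 225 225
 225 225 225 225 225 225 225 225 225 220 165 123 126 181 222 226 226 226
 227 227 201 142 121 119 119 120] [167 167 165 169 216 226 226 225 226 228 221 145 116 127 183 218 220 220
 220 221 221 222 221 222 222 223 223 223 219 160 120 123 178 217 221 222
 221 222 220 201 130 115 116 117] [163 163 163 161 164 157 137 136 134 134 134 132 143 197 201 202 203 204
 204 202 202 199 137 115 113 115 121 149 154 160]
185 (225, 175, 36, 28) ((456.77783203125, 38.67097091674805), (30.59334945678711, 42.4620246887207), 82.02275848388672)
185 (402, 173, 11, 44) ((654.15283203125, 17.330577850341797), (52.04054641723633, 10.676315307617188), 86.4102554321289)
185 (306, 167, 39, 50) ((556.277099609375, 26.289674758911133), (43.21356201171875, 57.52516555786133), 2.356041669845581)
205 (225, 175, 35, 27) ((456.0602722167969, 38.81983184814453), (28.870176315307617, 41.1674919128418), 82.68913269042969)
205 (306, 168, 39, 39) ((555.8570556640625, 33.200714111328125), (42.38414001464844, 42.13752365112305), 2.3570053577423096)
220 (225, 176, 35, 26) ((456.0910339355469, 38.571998596191406), (28.31220817565918, 40.99388885498047), 82.78936004638672)
220 (307, 169, 37, 37) ((555.9454956054688, 33.48377227783203), (40.90106964111328, 40.82612228393555), 2.3981523513793945)
```

View pics/w2z.png

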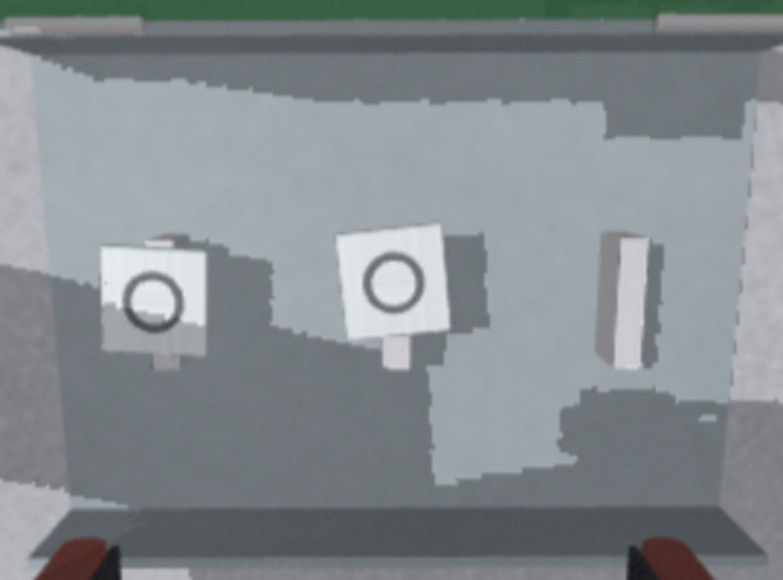

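Run:
```python
from h import *
np.set_printoptions(precision=1,suppress=True)
d=cam('wrist')
print('ringB',onz(d,242.8,194.1,55),'ringA',onz(d,326,187.6,55))
for c in bright(d,185,(390,425,160,230),100): print(rect_world(d,c,45))
f=lambda x,y,z:onz(d,190+x/2.9,90+y/2.9,z)
print('Bedges',[f(*q,55) for q in [(101,246),(207,252),(206,355),(101,350)]])
print('-y wall inner floor/top ends',f(72,508,5),f(722,507,5)); print('hinge top wall',f(0,37,70),f(783,37,70),'+y floor',f(33,52,5),f(763,50,5))
```

```text
ringB [456.1  31.5  55. ] ringA [557.   32.4  55. ]
((656.6287841796875, 16.166641235351562), (54.49188232421875, 10.946677207946777), 86.49365997314453)
Bedges [array([437.6,  55.7,  55. ]), array([480.9,  50.3,  55. ]), array([475.6,   7.6,  55. ]), array([431.6,  12.8,  55. ])]
-y wall inner floor/top ends [391.9 -72.7   5. ] [712.3 -94.    5. ]
hinge top wall [414.6 136.1  70. ] [708.3 116.1  70. ] +y floor [406.  137.9   5. ] [725. 117.   5.]
```

```bash
python3 -m creep '[{"tx":10,"ty":25.7,"tz":-60,"rx":0,"ry":0,"rz":0.108,"fingers":0},{"tx":10,"ty":25.7,"tz":-120,"rx":0,"ry":0,"rz":0.108,"fingers":0},{"tx":10,"ty":25.7,"tz":-170,"rx":0,"ry":0,"rz":0.108,"fingers":0},{"tx":10,"ty":25.7,"tz":-200,"rx":0,"ry":0,"rz":0.108,"fingers":0},{"tx":10,"ty":25.7,"tz":-215,"rx":0,"ry":0,"rz":0.108,"fingers":0},{"tx":10,"ty":25.7,"tz":-215,"rx":0,"ry":0,"rz":0.108,"fingers":0}]'
python3 - <<'E'
from h import *
d=cam('wrist'); cv2.imwrite('pics/w3.png',d['pixels']); o,R=Rt(); print(o['ee_pos'],np.arctan2(R[1,2],R[0,2]))
E
```

```text
t: 2.98
ee_pos: [556.3, 33.4, 104.6]
orientation: [-1.229, 1.18, -1.179]
ft_force: [0.1, 0.7, -0.6]
width: 87.8
[557.02689053  33.61211212 105.52419353] 0.04017165677120543
```

View pics/w3.png

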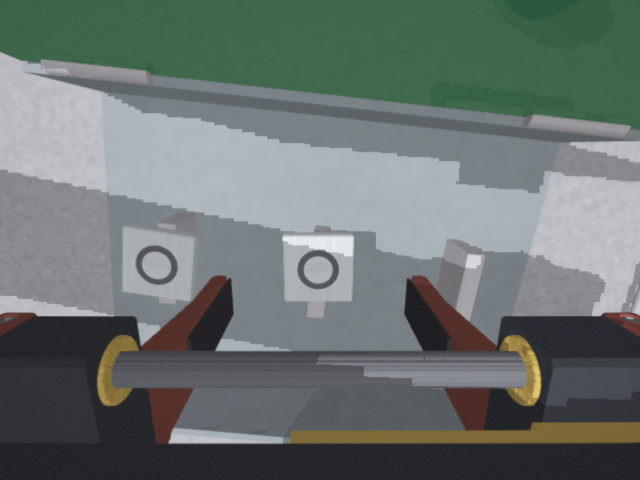

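The tag at (318,268) sits square between the fingers, so I'll descend and grip it.

```bash
python3 -m creep '[{"tx":0,"ty":0,"tz":-35,"rx":0,"ry":0,"rz":0,"fingers":0},{"tx":0,"ty":0,"tz":-55,"rx":0,"ry":0,"rz":0,"fingers":0},{"tx":0,"ty":0,"tz":-55,"rx":0,"ry":0,"rz":0,"fingers":0},{"tx":0,"ty":0,"tz":-55,"rx":0,"ry":0,"rz":0,"fingers":255},{"tx":0,"ty":0,"tz":-55,"rx":0,"ry":0,"rz":0,"fingers":255},{"tx":0,"ty":0,"tz":-55,"rx":0,"ry":0,"rz":0,"fingers":255},{"tx":0,"ty":0,"tz":-55,"rx":0,"ry":0,"rz":0,"fingers":255},{"tx":0,"ty":0,"tz":-55,"rx":0,"ry":0,"rz":0,"fingers":255}]'
python3 - <<'E'
from h import *
d=cam('wrist'); cv2.imwrite('pics/w4.png',d['pixels']); o,R=Rt(); print(o['ee_pos'],np.arctan2(R[1,2],R[0,2]),o['width'],o['ft_force'])
E
```

```text
t: 4.03
ee_pos: [556.6, 34.1, 50.0]
orientation: [-1.228, 1.179, -1.179]
ft_force: [-0.8, 0.6, 2.5]
width: 43.6
[556.59897228  34.11603907  50.02554029] 0.04104481949270661 44.09787611179656 [-0.27461266  0.17723131  1.46585111]
```

View pics/w4.png

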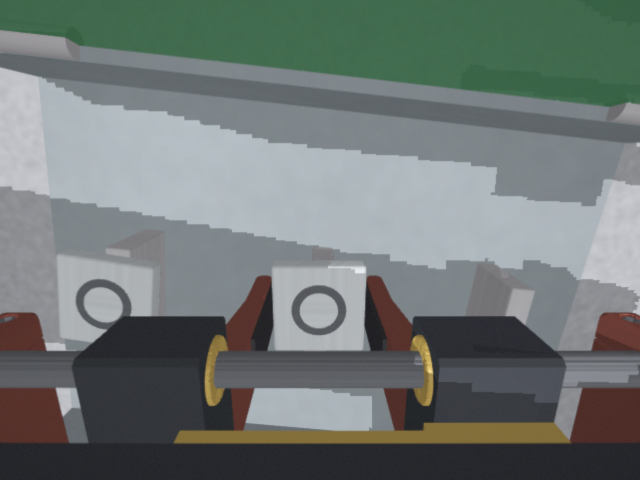

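```bash
python3 -m creep '[{"tx":0,"ty":0,"tz":30,"rx":0,"ry":0,"rz":0,"fingers":255},{"tx":0,"ty":0,"tz":90,"rx":0,"ry":0,"rz":0,"fingers":255},{"tx":0,"ty":0,"tz":150,"rx":0,"ry":0,"rz":0,"fingers":255},{"tx":0,"ty":0,"tz":210,"rx":0,"ry":0,"rz":0,"fingers":255},{"tx":0,"ty":0,"tz":270,"rx":0,"ry":0,"rz":0,"fingers":255},{"tx":0,"ty":0,"tz":310,"rx":0,"ry":0,"rz":0,"fingers":255},{"tx":-10,"ty":50,"tz":310,"rx":0,"ry":0,"rz":-0.1,"fingers":255},{"tx":-20,"ty":100,"tz":310,"rx":0,"ry":0,"rz":-0.21,"fingers":255},{"tx":-30,"ty":160,"tz":310,"rx":0,"ry":0,"rz":-0.21,"fingers":255},{"tx":-40,"ty":220,"tz":310,"rx":0,"ry":0,"rz":-0.21,"fingers":255}]'
```

```text
t: 5.32
ee_pos: [515.9, 255.6, 359.8]
orientation: [-1.124, 1.333, -1.333]
ft_force: [1.0, 1.1, -0.4]
width: 43.7
```

```bash
python3 -m creep '[{"tx":-10,"ty":68,"tz":0,"rx":0,"ry":0,"rz":0,"fingers":255},{"tx":-10,"ty":68,"tz":0,"rx":0,"ry":0,"rz":0,"fingers":255},{"tx":-10,"ty":68,"tz":0,"rx":0,"ry":0,"rz":0,"fingers":255}]'
python3 - <<'E'
from h import *
d=cam('wrist'); cv2.imwrite('pics/w5.png',d['pixels']); o,R=Rt(); print(o['ee_pos'],np.arctan2(R[1,2],R[0,2]),o['width'],o['ft_force'])
d=cam('side'); cv2.imwrite('pics/s5.png',d['pixels'])
E
```

```text
t: 5.7
ee_pos: [506.2, 322.1, 359.4]
orientation: [-1.126, 1.332, -1.332]
ft_force: [0.4, 0.4, -0.2]
width: 43.6
[506.46924317 321.28102268 359.50588806] -0.16908885142368332 43.792831564319094 [-0.77036649  0.55370972  0.0957031 ]
```

View pics/w5.png

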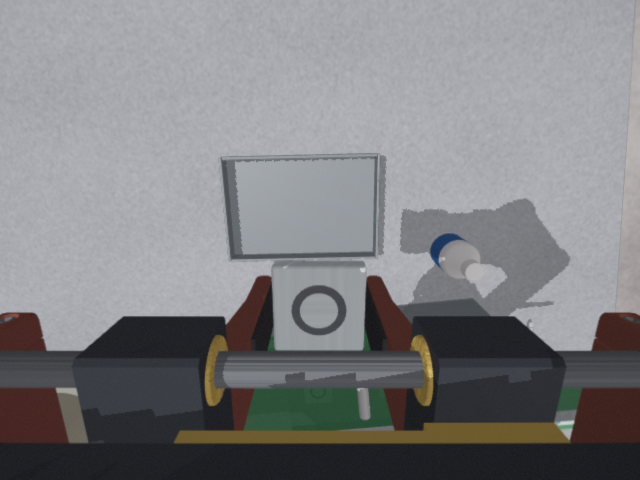

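View pics/s5.png

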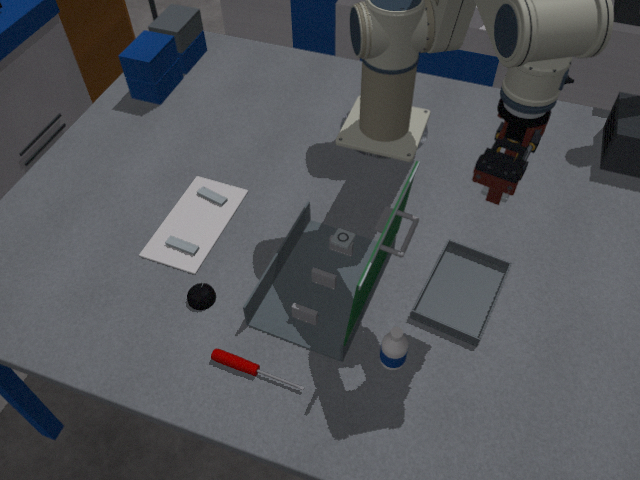

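Run:
```python
from h import *
np.set_printoptions(precision=1,suppress=True)
d=cam('wrist')
P=[onz(d,*q,30) for q in [(222,158),(379,154),(380,259),(231,260)]]; print(np.array(P),np.mean(P,0))
```

```text
[[387.5 400.7  30. ]
 [598.4 370.   30. ]
 [581.5 221.1  30. ]
 [365.2 256.5  30. ]] [483.1 312.1  30. ]
```

```bash
python3 -m creep '[{"tx":0,"ty":0,"tz":-60,"rx":0,"ry":0,"rz":0,"fingers":255},{"tx":0,"ty":0,"tz":-120,"rx":0,"ry":0,"rz":0,"fingers":255},{"tx":0,"ty":0,"tz":-180,"rx":0,"ry":0,"rz":0,"fingers":255},{"tx":0,"ty":0,"tz":-240,"rx":0,"ry":0,"rz":0,"fingers":255},{"tx":0,"ty":0,"tz":-290,"rx":0,"ry":0,"rz":0,"fingers":255},{"tx":0,"ty":0,"tz":-300,"rx":0,"ry":0,"rz":0,"fingers":255},{"tx":0,"ty":0,"tz":-300,"rx":0,"ry":0,"rz":0,"fingers":255}]'
python3 - <<'E'
from h import *
d=cam('wrist'); cv2.imwrite('pics/w6.png',d['pixels']); o,R=Rt(); print(o['ee_pos'],np.arctan2(R[1,2],R[0,2]),o['width'],o['ft_force'])
E
```

```text
t: 6.72
ee_pos: [507.3, 321.6, 60.5]
orientation: [-1.124, 1.333, -1.333]
ft_force: [0.4, 1.3, 0.2]
width: 43.6
[507.9345252  322.23589251  61.58074401] -0.16989483883519005 43.65647128746908 [-0.09758542 -0.37365534 -0.53840919]
```

View pics/w6.png

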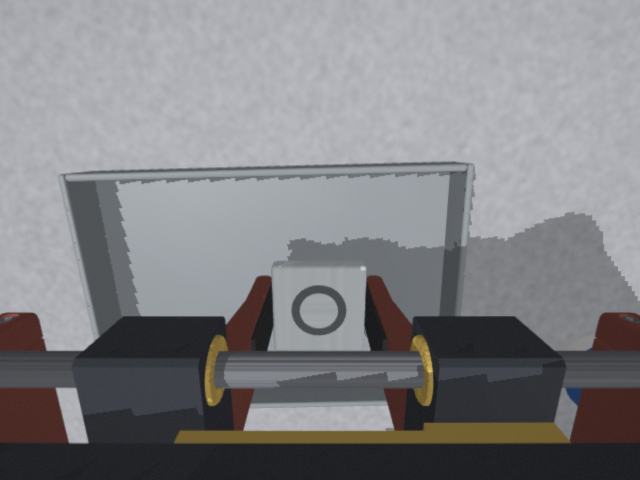

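The tag is over the tray floor, with clearance all round. I'll lower it and release.

```bash
python3 -m creep '[{"tx":0,"ty":0,"tz":-30,"rx":0,"ry":0,"rz":0,"fingers":255},{"tx":0,"ty":0,"tz":-45,"rx":0,"ry":0,"rz":0,"fingers":255},{"tx":0,"ty":0,"tz":-47,"rx":0,"ry":0,"rz":0,"fingers":255},{"tx":0,"ty":0,"tz":-47,"rx":0,"ry":0,"rz":0,"fingers":90},{"tx":0,"ty":0,"tz":-47,"rx":0,"ry":0,"rz":0,"fingers":90},{"tx":0,"ty":0,"tz":-47,"rx":0,"ry":0,"rz":0,"fingers":90},{"tx":0,"ty":0,"tz":-47,"rx":0,"ry":0,"rz":0,"fingers":90},{"tx":0,"ty":0,"tz":10,"rx":0,"ry":0,"rz":0,"fingers":90},{"tx":0,"ty":0,"tz":60,"rx":0,"ry":0,"rz":0,"fingers":90},{"tx":0,"ty":0,"tz":110,"rx":0,"ry":0,"rz":0,"fingers":90}]'
python3 - <<'E'
from h import *
d=cam('wrist'); cv2.imwrite('pics/w7.png',d['pixels'])
d=cam('side'); cv2.imwrite('pics/s7.png',d['pixels'])
E
```

```text
t: 8.02
ee_pos: [506.4, 322.0, 171.4]
orientation: [-1.125, 1.333, -1.333]
ft_force: [0.5, 0.0, -0.1]
width: 56.7
```

View pics/w7.png

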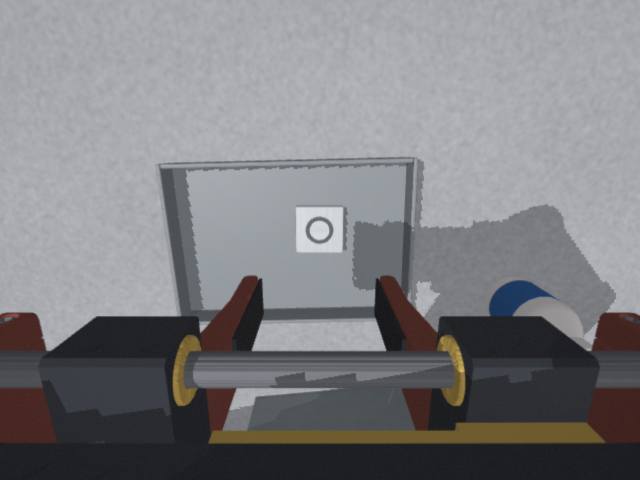

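View pics/s7.png

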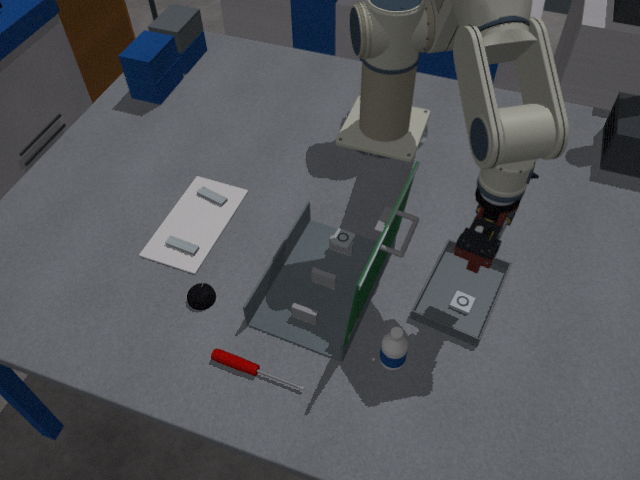

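Tag A lies flat in the tray at (319,230). Next is tag B.

```bash
python3 -m creep '[{"tx":0,"ty":0,"tz":60,"rx":0,"ry":0,"rz":0,"fingers":0},{"tx":0,"ty":0,"tz":120,"rx":0,"ry":0,"rz":0,"fingers":0},{"tx":0,"ty":0,"tz":180,"rx":0,"ry":0,"rz":0,"fingers":0},{"tx":-10,"ty":-50,"tz":185,"rx":0,"ry":0,"rz":0.05,"fingers":0},{"tx":-20,"ty":-110,"tz":185,"rx":0,"ry":0,"rz":0.05,"fingers":0},{"tx":-30,"ty":-170,"tz":185,"rx":0,"ry":0,"rz":0.05,"fingers":0},{"tx":-40,"ty":-230,"tz":185,"rx":0,"ry":0,"rz":0.05,"fingers":0},{"tx":-50,"ty":-290,"tz":185,"rx":0,"ry":0,"rz":0.05,"fingers":0},{"tx":-50,"ty":-290,"tz":140,"rx":0,"ry":0,"rz":0.05,"fingers":0},{"tx":-50,"ty":-290,"tz":80,"rx":0,"ry":0,"rz":0.05,"fingers":0}]'
python3 -m creep '[{"tx":0,"ty":0,"tz":-50,"rx":0,"ry":0,"rz":0,"fingers":0},{"tx":0,"ty":0,"tz":-100,"rx":0,"ry":0,"rz":0,"fingers":0},{"tx":0,"ty":0,"tz":-100,"rx":0,"ry":0,"rz":0,"fingers":0},{"tx":0,"ty":0,"tz":-100,"rx":0,"ry":0,"rz":0,"fingers":0}]'
python3 - <<'E'
from h import *
d=cam('wrist'); cv2.imwrite('pics/w8.png',d['pixels']); o,R=Rt(); print(o['ee_pos'],np.arctan2(R[1,2],R[0,2]),o['width'],o['ft_force'])
E
```

```text
t: 9.38
ee_pos: [457.4, 31.1, 249.6]
orientation: [-1.146, 1.295, -1.3]
ft_force: [0.8, 0.0, -1.8]
width: 87.5
t: 9.88
ee_pos: [457.3, 32.2, 150.9]
orientation: [-1.15, 1.296, -1.297]
ft_force: [0.6, -0.7, -0.3]
width: 87.7
[457.87287276  32.20224566 151.56054175] -0.11893445286535913 87.85123767501783 [-0.25598449  0.84329364 -0.21093309]
```

View pics/w8.png

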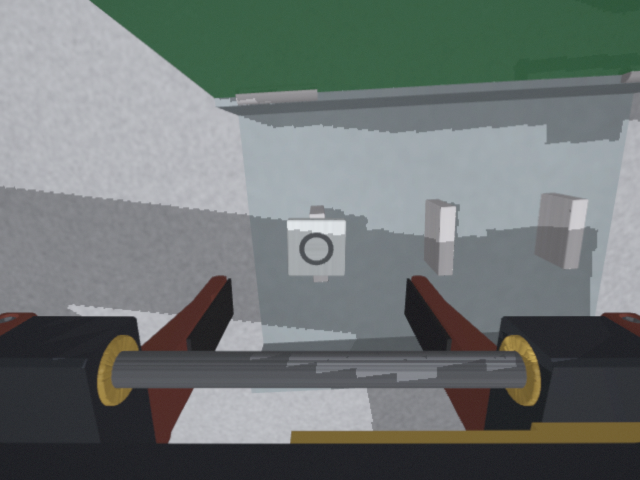

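```bash
python3 - <<'E'
from h import *
np.set_printoptions(precision=1,suppress=True)
d=cam('wrist')
print(onz(d,316.5,248.5,55))
print('s2 near/far mid top',onz(d,450,203,45),onz(d,446,272,45),'s3',onz(d,579,197,45),onz(d,573,266,45))
E
python3 -m creep '[{"tx":-1,"ty":0,"tz":-50,"rx":0,"ry":0,"rz":0,"fingers":0},{"tx":-1,"ty":0,"tz":-90,"rx":0,"ry":0,"rz":0,"fingers":0},{"tx":-1,"ty":0,"tz":-101,"rx":0,"ry":0,"rz":0,"fingers":0},{"tx":-1,"ty":0,"tz":-101,"rx":0,"ry":0,"rz":0,"fingers":0},{"tx":-1,"ty":0,"tz":-101,"rx":0,"ry":0,"rz":0,"fingers":255},{"tx":-1,"ty":0,"tz":-101,"rx":0,"ry":0,"rz":0,"fingers":255},{"tx":-1,"ty":0,"tz":-101,"rx":0,"ry":0,"rz":0,"fingers":255},{"tx":-1,"ty":0,"tz":-101,"rx":0,"ry":0,"rz":0,"fingers":255},{"tx":-1,"ty":0,"tz":-101,"rx":0,"ry":0,"rz":0,"fingers":255}]'
python3 - <<'E'
from h import *
d=cam('wrist'); cv2.imwrite('pics/w9.png',d['pixels'])
E
```

```text
[456.8  31.8  55. ]
s2 near/far mid top [561.3  52.6  45. ] [557.2  -3.   45. ] s3 [658.7  45.6  45. ] [658.4 -10.   45. ]
t: 11.1
ee_pos: [455.6, 32.1, 49.0]
orientation: [-1.15, 1.296, -1.296]
ft_force: [-0.8, -0.3, 2.6]
width: 43.7
```

View pics/w9.png

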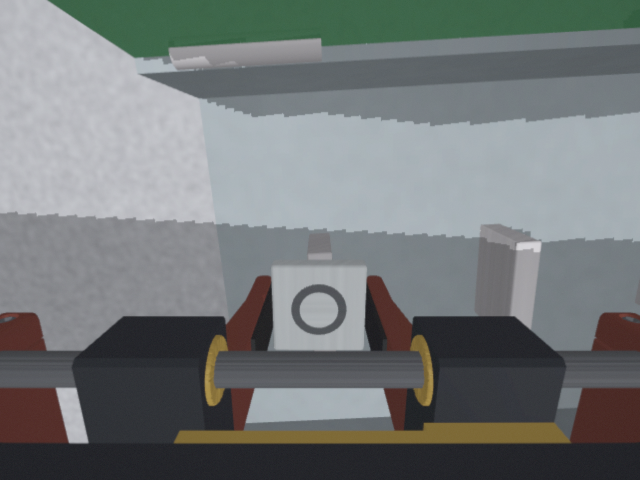

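```bash
python3 -m creep '[{"tx":0,"ty":0,"tz":30,"rx":0,"ry":0,"rz":0,"fingers":255},{"tx":0,"ty":0,"tz":90,"rx":0,"ry":0,"rz":0,"fingers":255},{"tx":0,"ty":0,"tz":150,"rx":0,"ry":0,"rz":0,"fingers":255},{"tx":0,"ty":0,"tz":210,"rx":0,"ry":0,"rz":0,"fingers":255},{"tx":0,"ty":0,"tz":270,"rx":0,"ry":0,"rz":0,"fingers":255},{"tx":0,"ty":0,"tz":310,"rx":0,"ry":0,"rz":0,"fingers":255},{"tx":0,"ty":50,"tz":310,"rx":0,"ry":0,"rz":-0.05,"fingers":255},{"tx":-5,"ty":110,"tz":310,"rx":0,"ry":0,"rz":-0.05,"fingers":255},{"tx":-10,"ty":170,"tz":310,"rx":0,"ry":0,"rz":-0.05,"fingers":255},{"tx":-20,"ty":230,"tz":310,"rx":0,"ry":0,"rz":-0.05,"fingers":255}]'
python3 -m creep '[{"tx":-3,"ty":61,"tz":0,"rx":0,"ry":0,"rz":0,"fingers":255},{"tx":-3,"ty":61,"tz":-30,"rx":0,"ry":0,"rz":0,"fingers":255},{"tx":-3,"ty":61,"tz":-90,"rx":0,"ry":0,"rz":0,"fingers":255},{"tx":-3,"ty":61,"tz":-150,"rx":0,"ry":0,"rz":0,"fingers":255},{"tx":-3,"ty":61,"tz":-210,"rx":0,"ry":0,"rz":0,"fingers":255},{"tx":-3,"ty":61,"tz":-260,"rx":0,"ry":0,"rz":0,"fingers":255},{"tx":-3,"ty":61,"tz":-290,"rx":0,"ry":0,"rz":0,"fingers":255},{"tx":-3,"ty":61,"tz":-290,"rx":0,"ry":0,"rz":0,"fingers":255}]'
python3 - <<'E'
from h import *
d=cam('wrist'); cv2.imwrite('pics/w10.png',d['pixels']); o,R=Rt(); print(o['ee_pos'],np.arctan2(R[1,2],R[0,2]),o['width'],o['ft_force'])
E
```

```text
t: 12.4
ee_pos: [435.0, 263.8, 358.7]
orientation: [-1.124, 1.333, -1.333]
ft_force: [1.5, -0.0, 0.5]
width: 43.8
t: 13.4
ee_pos: [430.8, 321.9, 66.6]
orientation: [-1.13, 1.334, -1.333]
ft_force: [0.2, 0.1, -0.6]
width: 43.6
[431.95979237 322.7066787   68.25036592] -0.16896417501202712 43.784687610278674 [0.51179323 0.18654749 0.31766073]
```

View pics/w10.png

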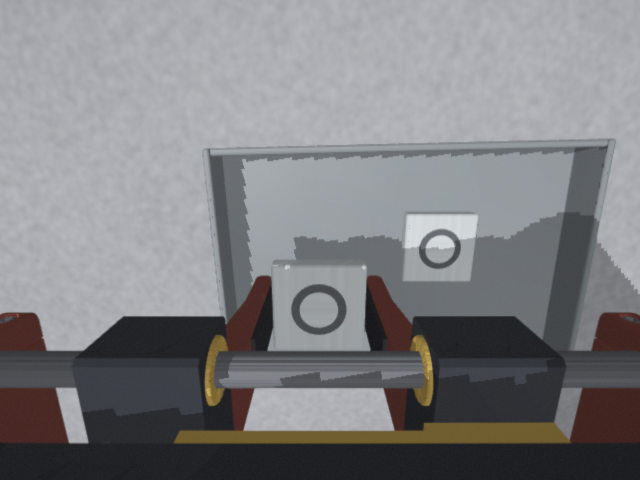

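```bash
python3 -m creep '[{"tx":0,"ty":10,"tz":-30,"rx":0,"ry":0,"rz":0,"fingers":255},{"tx":0,"ty":10,"tz":-50,"rx":0,"ry":0,"rz":0,"fingers":255},{"tx":0,"ty":10,"tz":-54,"rx":0,"ry":0,"rz":0,"fingers":255},{"tx":0,"ty":10,"tz":-54,"rx":0,"ry":0,"rz":0,"fingers":90},{"tx":0,"ty":10,"tz":-54,"rx":0,"ry":0,"rz":0,"fingers":90},{"tx":0,"ty":10,"tz":-54,"rx":0,"ry":0,"rz":0,"fingers":90},{"tx":0,"ty":10,"tz":-54,"rx":0,"ry":0,"rz":0,"fingers":90},{"tx":0,"ty":10,"tz":0,"rx":0,"ry":0,"rz":0,"fingers":90},{"tx":0,"ty":10,"tz":60,"rx":0,"ry":0,"rz":0,"fingers":90},{"tx":0,"ty":10,"tz":110,"rx":0,"ry":0,"rz":0,"fingers":90}]'
python3 - <<'E'
from h import *
d=cam('wrist'); cv2.imwrite('pics/w11.png',d['pixels'])
d=cam('top'); cv2.imwrite('pics/t11.png',d['pixels'])
E
```

```text
t: 14.7
ee_pos: [432.6, 333.2, 181.1]
orientation: [-1.124, 1.332, -1.332]
ft_force: [0.4, 0.2, -0.3]
width: 57.2
```

View pics/w11.png

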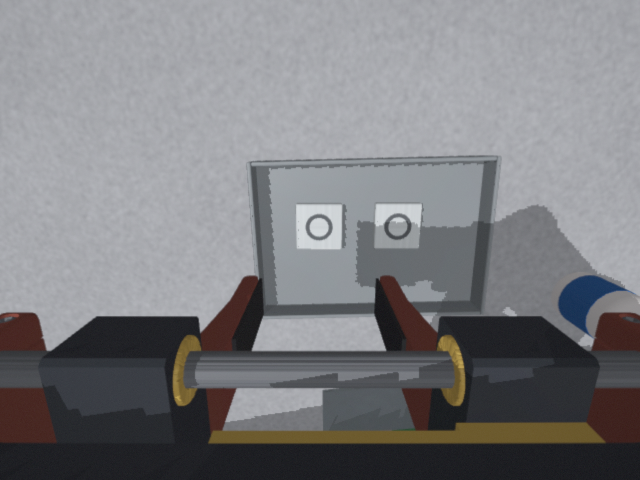

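View pics/t11.png

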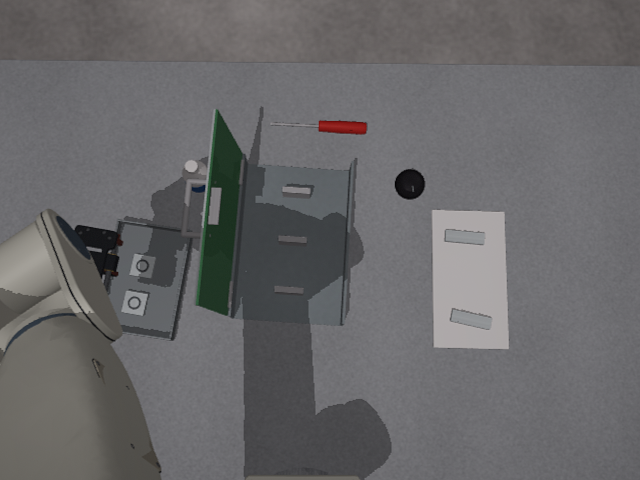

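Both tags are flat in the tray, at (319,227) and (397,227). I'll hover over the jig to measure the three supports.

```bash
python3 -m creep '[{"tx":0,"ty":0,"tz":60,"rx":0,"ry":0,"rz":0,"fingers":0},{"tx":0,"ty":0,"tz":120,"rx":0,"ry":0,"rz":0,"fingers":0},{"tx":0,"ty":0,"tz":180,"rx":0,"ry":0,"rz":0,"fingers":0},{"tx":20,"ty":-50,"tz":185,"rx":0,"ry":0,"rz":0.05,"fingers":0},{"tx":40,"ty":-107,"tz":185,"rx":0,"ry":0,"rz":0.104,"fingers":0},{"tx":60,"ty":-163,"tz":185,"rx":0,"ry":0,"rz":0.104,"fingers":0},{"tx":80,"ty":-220,"tz":185,"rx":0,"ry":0,"rz":0.104,"fingers":0},{"tx":100,"ty":-275,"tz":185,"rx":0,"ry":0,"rz":0.104,"fingers":0},{"tx":115,"ty":-331,"tz":170,"rx":0,"ry":0,"rz":0.104,"fingers":0},{"tx":115,"ty":-331,"tz":110,"rx":0,"ry":0,"rz":0.104,"fingers":0}]'
python3 -m creep '[{"tx":0,"ty":0,"tz":-60,"rx":0,"ry":0,"rz":0,"fingers":0},{"tx":0,"ty":0,"tz":-60,"rx":0,"ry":0,"rz":0,"fingers":0},{"tx":0,"ty":0,"tz":-60,"rx":0,"ry":0,"rz":0,"fingers":0}]'
python3 - <<'E'
from h import *
np.set_printoptions(precision=1,suppress=True)
d=cam('wrist'); I=d['pixels']; o,R=Rt(); print(o['ee_pos'],np.arctan2(R[1,2],R[0,2]))
cv2.imwrite('pics/w12.png',I); cv2.imwrite('pics/w12z.png',cv2.resize(I[130:330,170:470],None,fx=2.6,fy=2.6,interpolation=cv2.INTER_CUBIC))
for p in [(457,29,45),(557,22.5,45),(656.6,16.2,45)]: print(proj(d,p))
E
```

```text
t: 16.05
ee_pos: [550.4, -1.6, 289.9]
orientation: [-1.171, 1.255, -1.264]
ft_force: [0.8, 0.3, -0.0]
width: 88.0
t: 16.42
ee_pos: [548.5, 2.3, 230.2]
orientation: [-1.177, 1.256, -1.257]
ft_force: [0.3, 0.8, 0.2]
width: 87.8
[549.1   2.3 231.1] -0.06460248192887982
[223.6 202.2]
[325.2 202.3]
[426.4 202.2]
```

View pics/w12z.png

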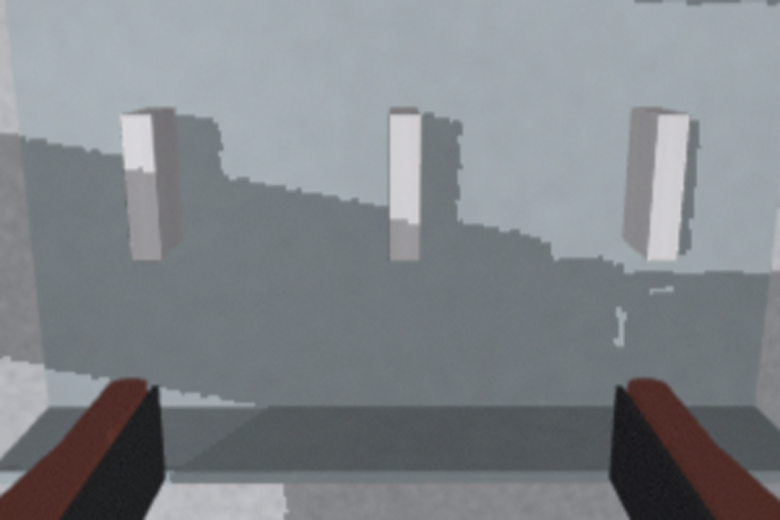

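Run:
```python
from h import *
np.set_printoptions(precision=1,suppress=True)
d=cam('wrist')
for S in [[(121,113),(153,113),(162,261),(132,261)],[(390,113),(420,113),(420,261),(389,261)],[(656,113),(688,112),(677,261),(647,261)]]:
    P=np.array([onz(d,170+(a+.5)/2.6-.5,130+(b+.5)/2.6-.5,45)[:2] for a,b in S]); v=P[[0,1]].mean(0)-P[[2,3]].mean(0)
    print(P.mean(0),np.linalg.norm(v),np.arctan2(v[1],v[0])-np.pi/2)
o,R=Rt();print(o['ee_pos'])
```

```text
[458.6  28.9] 56.47781788717025 -0.06902346222432532
[558.1  22.4] 56.51770904454627 -0.06201038374889234
[657.7  16.1] 56.78807550892281 -0.04816811943658372
[549.2   2.3 231.4]
```

```bash
python3 -m creep '[{"tx":-10,"ty":-50,"tz":20,"rx":0,"ry":0,"rz":0,"fingers":0},{"tx":-20,"ty":-110,"tz":20,"rx":0,"ry":0,"rz":0,"fingers":0},{"tx":-40,"ty":-170,"tz":20,"rx":0,"ry":0,"rz":0,"fingers":0},{"tx":-50,"ty":-230,"tz":20,"rx":0,"ry":0,"rz":0,"fingers":0},{"tx":-62,"ty":-285,"tz":20,"rx":0,"ry":0,"rz":0,"fingers":0},{"tx":-62,"ty":-330,"tz":20,"rx":0,"ry":0,"rz":0,"fingers":0},{"tx":-62,"ty":-330,"tz":20,"rx":0,"ry":0,"rz":0,"fingers":0},{"tx":-62,"ty":-330,"tz":20,"rx":0,"ry":0,"rz":0,"fingers":0}]'
python3 - <<'E'
from h import *
np.set_printoptions(precision=1,suppress=True)
d=cam('wrist'); I=d['pixels']; o,R=Rt(); print(o['ee_pos'],np.arctan2(R[1,2],R[0,2]))
cv2.imwrite('pics/w13.png',I)
E
```

```text
t: 17.52
ee_pos: [486.0, -327.6, 250.2]
orientation: [-1.177, 1.255, -1.258]
ft_force: [-0.9, -0.1, 0.4]
width: 87.8
[ 486.  -327.   249.9] -0.06418406481634015
```

View pics/w13.png

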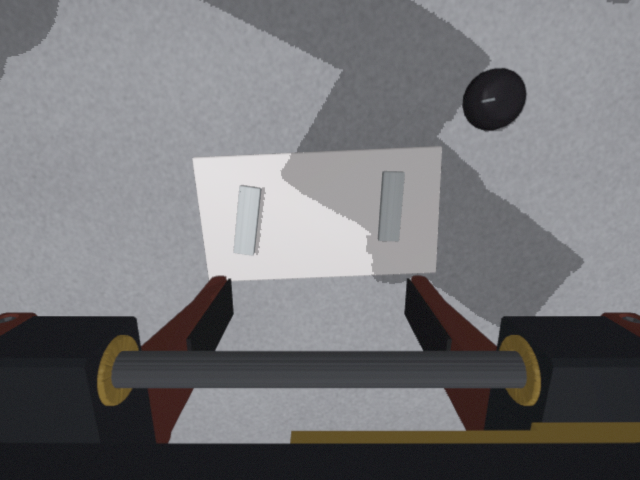

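Blanks are at (247,220) and (391,206) on the mat.

Run:
```python
from h import *
np.set_printoptions(precision=2,suppress=True)
d=cam('wrist'); I=d['pixels']; g=cv2.cvtColor(I,cv2.COLOR_BGR2GRAY)
print(g[220,228:268]); print(g[206,372:412])
cv2.imwrite('pics/w13z.png',cv2.resize(I[160:280,210:430],None,fx=3.6,fy=3.6,interpolation=cv2.INTER_CUBIC))
```

```text
[221 221 222 221 222 221 221 219 193 194 196 197 198 196 195 197 201 201
 202 200 199 199 198 197 196 195 195 193 177 129 137 158 160 171 216 221
 222 222 222 221]
[161 161 162 161 162 161 161 157 106 105 129 136 138 139 138 136 139 141
 142 142 143 140 142 141 140 140 138 138 139 139 151 160 161 160 161 161
 160 160 161 161]
```

View pics/w13z.png

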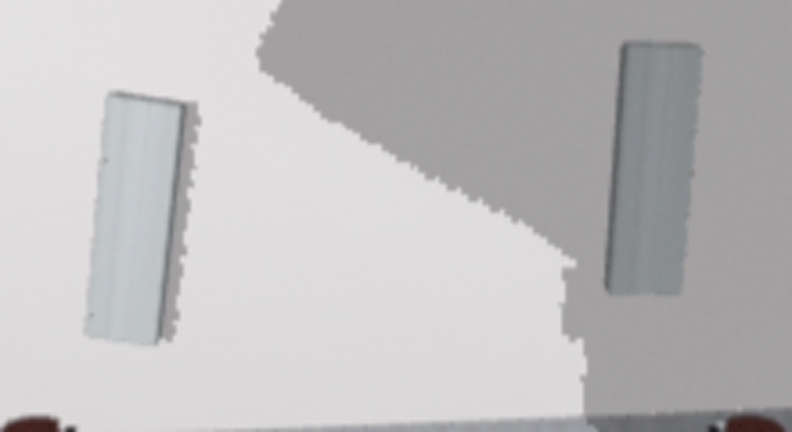

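Run:
```python
from h import *
np.set_printoptions(precision=1,suppress=True)
d=cam('wrist')
for n,S in [('b2',[(110,96),(182,103),(156,344),(86,335)]),('b1',[(625,45),(700,47),(681,295),(611,292)])]:
    P=np.array([onz(d,210+(a+.5)/3.6-.5,160+(b+.5)/3.6-.5,16)[:2] for a,b in S]); v=P[[0,1]].mean(0)-P[[2,3]].mean(0); w=P[[1,2]].mean(0)-P[[0,3]].mean(0)
    print(n,P.mean(0),np.linalg.norm(v),np.linalg.norm(w),np.arctan2(v[1],v[0])-np.pi/2,np.arctan2(w[1],w[0]))
o,R=Rt();print(o['ee_pos'])
```

```text
b2 [ 403.9 -330.5] 78.68377553748434 22.551071787562158 -0.21911431303003415 -0.1792952090949028
b1 [ 569.1 -325. ] 78.48528061514475 22.838480082538165 -0.07290894735958564 -0.09803936038455033
[ 486.  -326.6  249.5]
```

```bash
python3 -m creep '[{"tx":50,"ty":2,"tz":-40,"rx":0,"ry":0,"rz":-0.016,"fingers":0},{"tx":83,"ty":2,"tz":-90,"rx":0,"ry":0,"rz":-0.016,"fingers":0},{"tx":83,"ty":2,"tz":-150,"rx":0,"ry":0,"rz":-0.016,"fingers":0},{"tx":83,"ty":2,"tz":-180,"rx":0,"ry":0,"rz":-0.016,"fingers":0},{"tx":83,"ty":2,"tz":-180,"rx":0,"ry":0,"rz":-0.016,"fingers":0},{"tx":83,"ty":2,"tz":-180,"rx":0,"ry":0,"rz":-0.016,"fingers":0}]'
python3 - <<'E'
from h import *
np.set_printoptions(precision=1,suppress=True)
d=cam('wrist'); I=d['pixels']; o,R=Rt(); print(o['ee_pos'],np.arctan2(R[1,2],R[0,2]))
cv2.imwrite('pics/w14.png',I)
E
```

```text
t: 18.42
ee_pos: [569.7, -325.8, 70.5]
orientation: [-1.17, 1.266, -1.27]
ft_force: [1.1, -0.6, 0.9]
width: 88.0
[ 569.9 -326.2   71. ] -0.08040175096333153
```

View pics/w14.png

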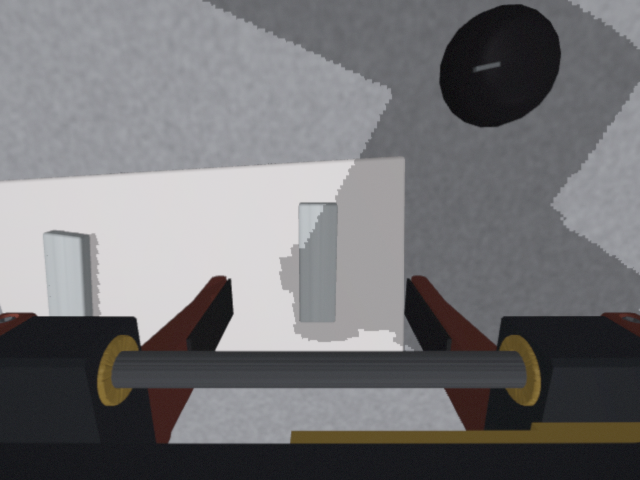

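```bash
python3 -m creep '[{"tx":0,"ty":0,"tz":-30,"rx":0,"ry":0,"rz":0,"fingers":0},{"tx":0,"ty":0,"tz":-47,"rx":0,"ry":0,"rz":0,"fingers":0},{"tx":0,"ty":0,"tz":-54.5,"rx":0,"ry":0,"rz":0,"fingers":0},{"tx":0,"ty":0,"tz":-54.5,"rx":0,"ry":0,"rz":0,"fingers":120},{"tx":0,"ty":0,"tz":-54.5,"rx":0,"ry":0,"rz":0,"fingers":255},{"tx":0,"ty":0,"tz":-54.5,"rx":0,"ry":0,"rz":0,"fingers":255},{"tx":0,"ty":0,"tz":-54.5,"rx":0,"ry":0,"rz":0,"fingers":255},{"tx":0,"ty":0,"tz":-54.5,"rx":0,"ry":0,"rz":0,"fingers":255},{"tx":0,"ty":0,"tz":-54.5,"rx":0,"ry":0,"rz":0,"fingers":255},{"tx":0,"ty":0,"tz":-54.5,"rx":0,"ry":0,"rz":0,"fingers":255}]'
python3 - <<'E'
from h import *
np.set_printoptions(precision=1,suppress=True)
d=cam('wrist'); I=d['pixels']; o,R=Rt(); print(o['ee_pos'],np.arctan2(R[1,2],R[0,2]),o['width'])
cv2.imwrite('pics/w15.png',I)
E
```

```text
t: 19.73
ee_pos: [568.6, -325.9, 14.5]
orientation: [-1.17, 1.268, -1.269]
ft_force: [0.0, 0.4, 1.2]
width: 23.5
[ 568.6 -325.9   14.5] -0.0809866947272997 23.787738607312544
```

View pics/w15.png

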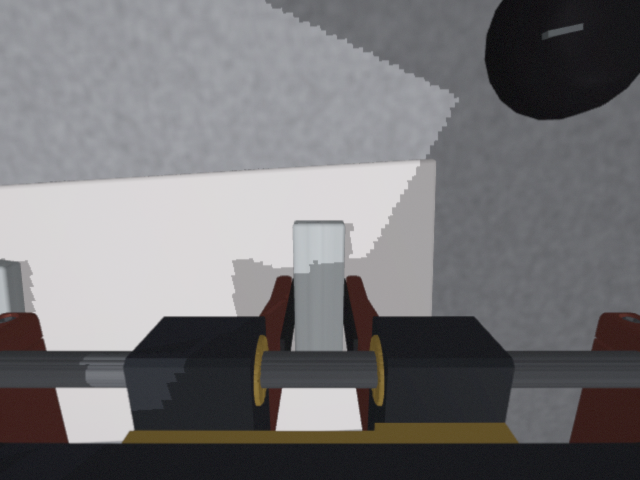

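```bash
python3 - <<'E'
from h import *
np.set_printoptions(precision=2,suppress=True)
d=cam('wrist'); o,R=Rt()
p=onz(d,319,221.5,16); print(p, R.T@(p-o['ee_pos']))
E
python3 -m creep '[{"tx":0,"ty":0,"tz":30,"rx":0,"ry":0,"rz":0,"fingers":255},{"tx":0,"ty":0,"tz":80,"rx":0,"ry":0,"rz":0,"fingers":255},{"tx":0,"ty":0,"tz":130,"rx":0,"ry":0,"rz":0,"fingers":255},{"tx":10,"ty":40,"tz":150,"rx":0,"ry":0,"rz":0.016,"fingers":255},{"tx":25,"ty":95,"tz":150,"rx":0,"ry":0,"rz":0.016,"fingers":255},{"tx":40,"ty":150,"tz":150,"rx":0,"ry":0,"rz":0.016,"fingers":255},{"tx":55,"ty":205,"tz":150,"rx":0,"ry":0,"rz":0.016,"fingers":255},{"tx":70,"ty":260,"tz":150,"rx":0,"ry":0,"rz":0.016,"fingers":255},{"tx":85,"ty":315,"tz":150,"rx":0,"ry":0,"rz":0.016,"fingers":255},{"tx":89,"ty":342,"tz":150,"rx":0,"ry":0,"rz":0.016,"fingers":255}]'
python3 -m creep '[{"tx":0,"ty":0,"tz":0,"rx":0,"ry":0,"rz":0,"fingers":255},{"tx":0,"ty":0,"tz":-70,"rx":0,"ry":0,"rz":0,"fingers":255},{"tx":0,"ty":0,"tz":-70,"rx":0,"ry":0,"rz":0,"fingers":255},{"tx":0,"ty":0,"tz":-70,"rx":0,"ry":0,"rz":0,"fingers":255}]'
python3 - <<'E'
from h import *
np.set_printoptions(precision=1,suppress=True)
d=cam('wrist'); I=d['pixels']; o,R=Rt(); print(o['ee_pos'],np.arctan2(R[1,2],R[0,2]),o['width'])
cv2.imwrite('pics/w16.png',I)
E
```

```text
[ 572.42 -285.06   16.  ] [-41.05  -1.54   0.45]
t: 21.08
ee_pos: [657.9, 19.1, 164.2]
orientation: [-1.179, 1.255, -1.255]
ft_force: [0.3, -0.4, -0.4]
width: 23.7
t: 21.58
ee_pos: [657.3, 15.2, 94.5]
orientation: [-1.178, 1.258, -1.257]
ft_force: [0.2, -0.6, -0.3]
width: 23.7
[658.3  15.3  95.6] -0.06595659477326231 23.96095671147583
```

View pics/w16.png

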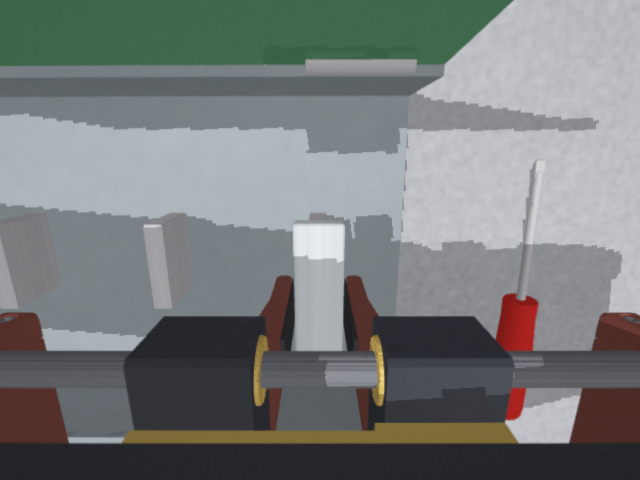

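The blank hasn't slipped and is centred over support 3. I'll lower it and release.

```bash
python3 -m creep '[{"tx":0,"ty":0,"tz":-20,"rx":0,"ry":0,"rz":0,"fingers":255},{"tx":0,"ty":0,"tz":-34,"rx":0,"ry":0,"rz":0,"fingers":255},{"tx":0,"ty":0,"tz":-39,"rx":0,"ry":0,"rz":0,"fingers":255},{"tx":0,"ty":0,"tz":-40.5,"rx":0,"ry":0,"rz":0,"fingers":255},{"tx":0,"ty":0,"tz":-40.5,"rx":0,"ry":0,"rz":0,"fingers":255}]'
python3 - <<'E'
from h import *
o,R=Rt(); print(o['ee_pos'],o['ft_force'],np.arctan2(R[1,2],R[0,2]))
cv2.imwrite('pics/w17.png',cam('wrist')['pixels'])
E
```

```text
t: 22.25
ee_pos: [657.8, 16.2, 54.0]
orientation: [-1.177, 1.257, -1.257]
ft_force: [-0.4, -0.4, 0.1]
width: 23.5
[657.78666872  16.15460413  54.044115  ] [-0.37457791 -0.39754497  0.09635695] -0.06496059127682235
```

View pics/w17.png

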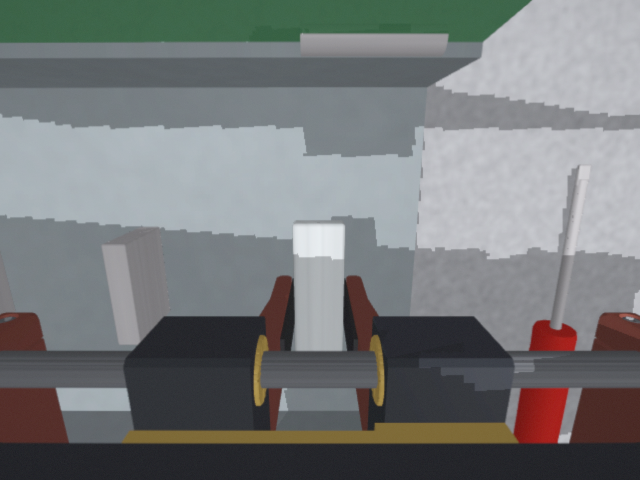

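```bash
python3 -m creep '[{"tx":0,"ty":-1,"tz":-0.5,"rx":0,"ry":0,"rz":0,"fingers":255},{"tx":0,"ty":-1,"tz":-0.5,"rx":0,"ry":0,"rz":0,"fingers":255},{"tx":0,"ty":-1,"tz":-0.5,"rx":0,"ry":0,"rz":0,"fingers":150},{"tx":0,"ty":-1,"tz":-0.5,"rx":0,"ry":0,"rz":0,"fingers":120},{"tx":0,"ty":-1,"tz":-0.5,"rx":0,"ry":0,"rz":0,"fingers":120},{"tx":0,"ty":-1,"tz":-0.5,"rx":0,"ry":0,"rz":0,"fingers":120},{"tx":0,"ty":-1,"tz":20,"rx":0,"ry":0,"rz":0,"fingers":120},{"tx":0,"ty":-1,"tz":80,"rx":0,"ry":0,"rz":0,"fingers":120},{"tx":0,"ty":-1,"tz":130,"rx":0,"ry":0,"rz":0,"fingers":120},{"tx":0,"ty":-1,"tz":130,"rx":0,"ry":0,"rz":0,"fingers":120}]'
python3 - <<'E'
from h import *
np.set_printoptions(precision=1,suppress=True)
d=cam('wrist'); I=d['pixels'];cv2.imwrite('pics/w18.png',I); cv2.imwrite('pics/w18z.png',cv2.resize(I[130:330,170:470],None,fx=2.6,fy=2.6,interpolation=cv2.INTER_CUBIC))
E
```

```text
t: 23.55
ee_pos: [660.7, 15.1, 190.4]
orientation: [-1.17, 1.249, -1.261]
ft_force: [-0.2, -0.3, 0.0]
width: 46.6
```

View pics/w18z.png

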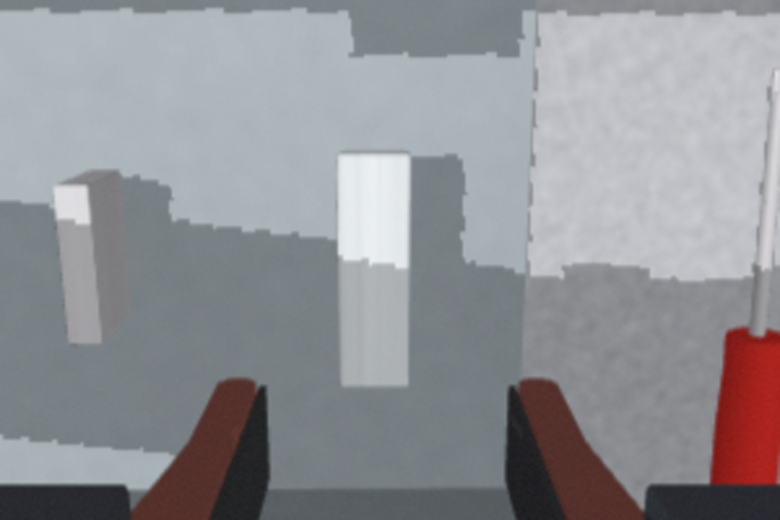

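Run:
```python
from h import *
np.set_printoptions(precision=1,suppress=True)
d=cam('wrist')
for z,S in [(55,[(338,153),(410,153),(408,386),(341,386)]),(45,[(55,186),(90,185),(102,343),(68,343)])]:
    P=np.array([onz(d,170+(a+.5)/2.6-.5,130+(b+.5)/2.6-.5,z)[:2] for a,b in S]); v=P[[0,1]].mean(0)-P[[2,3]].mean(0)
    print(P.mean(0),np.linalg.norm(v),np.arctan2(v[1],v[0])-np.pi/2)
o,R=Rt();print(o['ee_pos'])
```

```text
[656.   16.3] 78.82305993938438 -0.06596912588531278
[556.1  22.9] 54.848381266835794 -0.07827514307358041
[657.7  15.1 185.3]
```

Blank 1 is centred on support 3 to within about 1 mm. On to blank 2.

```bash
python3 -m creep '[{"tx":-35,"ty":-45,"tz":0,"rx":0,"ry":0,"rz":-0.07,"fingers":0},{"tx":-70,"ty":-90,"tz":0,"rx":0,"ry":0,"rz":-0.14,"fingers":0},{"tx":-105,"ty":-140,"tz":0,"rx":0,"ry":0,"rz":-0.14,"fingers":0},{"tx":-140,"ty":-190,"tz":0,"rx":0,"ry":0,"rz":-0.14,"fingers":0},{"tx":-175,"ty":-240,"tz":0,"rx":0,"ry":0,"rz":-0.14,"fingers":0},{"tx":-210,"ty":-290,"tz":0,"rx":0,"ry":0,"rz":-0.14,"fingers":0},{"tx":-245,"ty":-335,"tz":0,"rx":0,"ry":0,"rz":-0.14,"fingers":0},{"tx":-254,"ty":-345,"tz":-50,"rx":0,"ry":0,"rz":-0.14,"fingers":0},{"tx":-254,"ty":-345,"tz":-100,"rx":0,"ry":0,"rz":-0.14,"fingers":0},{"tx":-254,"ty":-345,"tz":-100,"rx":0,"ry":0,"rz":-0.14,"fingers":0}]'
python3 -m creep '[{"tx":0,"ty":0,"tz":-10,"rx":0,"ry":0,"rz":0,"fingers":0},{"tx":0,"ty":0,"tz":-10,"rx":0,"ry":0,"rz":0,"fingers":0}]'
python3 - <<'E'
from h import *
np.set_printoptions(precision=1,suppress=True)
d=cam('wrist'); I=d['pixels']; o,R=Rt(); print(o['ee_pos'],np.arctan2(R[1,2],R[0,2]))
cv2.imwrite('pics/w19.png',I)
E
```

```text
t: 24.9
ee_pos: [400.2, -327.5, 80.0]
orientation: [-1.107, 1.368, -1.351]
ft_force: [0.6, 0.0, 0.9]
width: 87.9
t: 25.15
ee_pos: [404.2, -330.0, 74.7]
orientation: [-1.105, 1.357, -1.359]
ft_force: [0.7, 0.8, 0.6]
width: 87.9
[ 404.3 -330.1   75. ] -0.2043461769595921
```

View pics/w19.png

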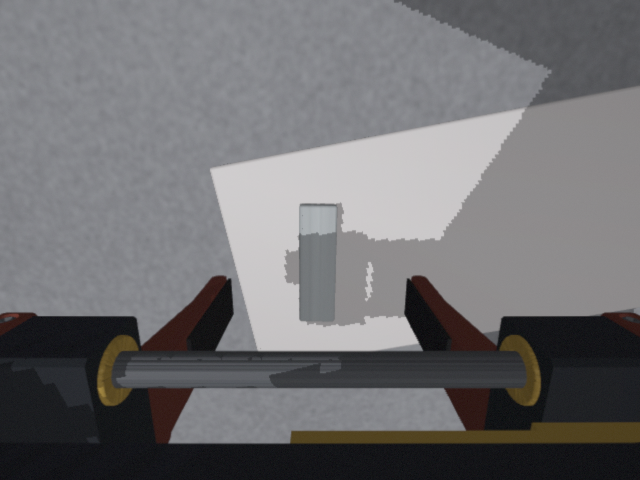

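The blank is aligned at (318,263). I'll descend and grip it.

```bash
python3 -m creep '[{"tx":0,"ty":0,"tz":-30,"rx":0,"ry":0,"rz":0,"fingers":0},{"tx":0,"ty":0,"tz":-52,"rx":0,"ry":0,"rz":0,"fingers":0},{"tx":0,"ty":0,"tz":-60,"rx":0,"ry":0,"rz":0,"fingers":0},{"tx":0,"ty":0,"tz":-60,"rx":0,"ry":0,"rz":0,"fingers":120},{"tx":0,"ty":0,"tz":-60,"rx":0,"ry":0,"rz":0,"fingers":255},{"tx":0,"ty":0,"tz":-60,"rx":0,"ry":0,"rz":0,"fingers":255},{"tx":0,"ty":0,"tz":-60,"rx":0,"ry":0,"rz":0,"fingers":255},{"tx":0,"ty":0,"tz":-60,"rx":0,"ry":0,"rz":0,"fingers":255},{"tx":0,"ty":0,"tz":-60,"rx":0,"ry":0,"rz":0,"fingers":255},{"tx":0,"ty":0,"tz":-60,"rx":0,"ry":0,"rz":0,"fingers":255}]'
python3 - <<'E'
from h import *
np.set_printoptions(precision=1,suppress=True)
d=cam('wrist'); I=d['pixels']; o,R=Rt(); print(o['ee_pos'],np.arctan2(R[1,2],R[0,2]),o['width'])
cv2.imwrite('pics/w20.png',I)
p=onz(d,319,221.5,16); print(p, R.T@(p-o['ee_pos']))
E
```

```text
t: 26.45
ee_pos: [403.8, -330.2, 14.4]
orientation: [-1.105, 1.358, -1.359]
ft_force: [-0.7, 0.8, 6.3]
width: 23.5
[ 403.8 -330.2   14.4] -0.20497501015592337 23.473181828860003
[ 412.6 -290.    16. ] [-41.1  -1.7   0.4]
```

View pics/w20.png

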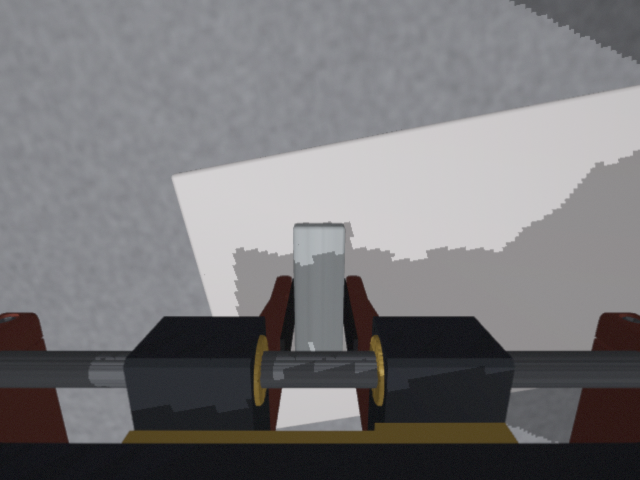

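```bash
python3 -m creep '[{"tx":0,"ty":0,"tz":30,"rx":0,"ry":0,"rz":0,"fingers":255},{"tx":0,"ty":0,"tz":80,"rx":0,"ry":0,"rz":0,"fingers":255},{"tx":0,"ty":0,"tz":130,"rx":0,"ry":0,"rz":0,"fingers":255},{"tx":10,"ty":40,"tz":150,"rx":0,"ry":0,"rz":0.07,"fingers":255},{"tx":20,"ty":95,"tz":150,"rx":0,"ry":0,"rz":0.14,"fingers":255},{"tx":30,"ty":150,"tz":150,"rx":0,"ry":0,"rz":0.14,"fingers":255},{"tx":40,"ty":205,"tz":150,"rx":0,"ry":0,"rz":0.14,"fingers":255},{"tx":50,"ty":260,"tz":150,"rx":0,"ry":0,"rz":0.14,"fingers":255},{"tx":54.5,"ty":315,"tz":150,"rx":0,"ry":0,"rz":0.14,"fingers":255},{"tx":54.5,"ty":359,"tz":150,"rx":0,"ry":0,"rz":0.14,"fingers":255}]'
python3 -m creep '[{"tx":0,"ty":0,"tz":0,"rx":0,"ry":0,"rz":0,"fingers":255},{"tx":0,"ty":0,"tz":-70,"rx":0,"ry":0,"rz":0,"fingers":255},{"tx":0,"ty":0,"tz":-70,"rx":0,"ry":0,"rz":0,"fingers":255},{"tx":0,"ty":0,"tz":-70,"rx":0,"ry":0,"rz":0,"fingers":255}]'
python3 - <<'E'
from h import *
np.set_printoptions(precision=1,suppress=True)
d=cam('wrist'); I=d['pixels']; o,R=Rt(); print(o['ee_pos'],np.arctan2(R[1,2],R[0,2]),o['width'])
cv2.imwrite('pics/w21.png',I)
E
```

```text
t: 27.75
ee_pos: [458.1, 31.1, 163.9]
orientation: [-1.178, 1.256, -1.256]
ft_force: [-0.5, -0.2, -0.2]
width: 23.7
t: 28.25
ee_pos: [457.8, 28.4, 94.1]
orientation: [-1.179, 1.259, -1.257]
ft_force: [0.0, -0.1, -0.1]
width: 23.6
[458.7  28.5  94.9] -0.06595764186754487 23.376603308041567
```

View pics/w21.png

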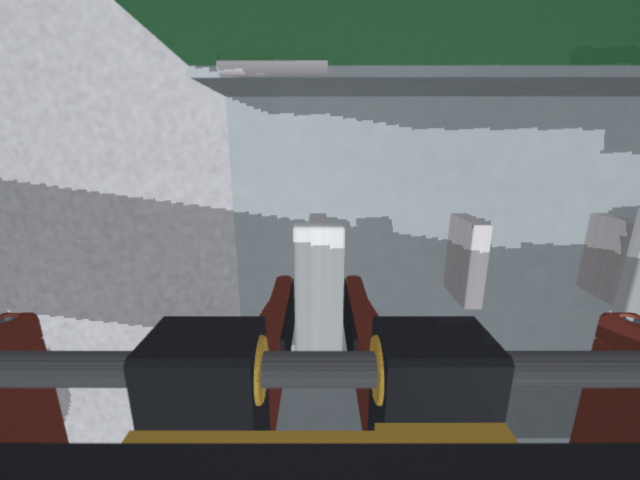

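```bash
python3 -m creep '[{"tx":0,"ty":0.7,"tz":-20,"rx":0,"ry":0,"rz":0,"fingers":255},{"tx":0,"ty":0.7,"tz":-34,"rx":0,"ry":0,"rz":0,"fingers":255},{"tx":0,"ty":0.7,"tz":-39,"rx":0,"ry":0,"rz":0,"fingers":255},{"tx":0,"ty":0.7,"tz":-40.5,"rx":0,"ry":0,"rz":0,"fingers":255},{"tx":0,"ty":0.7,"tz":-40.5,"rx":0,"ry":0,"rz":0,"fingers":255}]'
python3 - <<'E'
from h import *
o,R=Rt(); print(o['ee_pos'],o['ft_force'],np.arctan2(R[1,2],R[0,2]))
cv2.imwrite('pics/w22.png',cam('wrist')['pixels'])
E
```

```text
t: 28.92
ee_pos: [458.3, 29.8, 53.7]
orientation: [-1.177, 1.257, -1.257]
ft_force: [-0.6, 0.9, -0.6]
width: 24.0
[458.29938554  29.80840428  53.70881212] [-0.59866499  0.87968826 -0.60400038] -0.06498787490810336
```

View pics/w22.png

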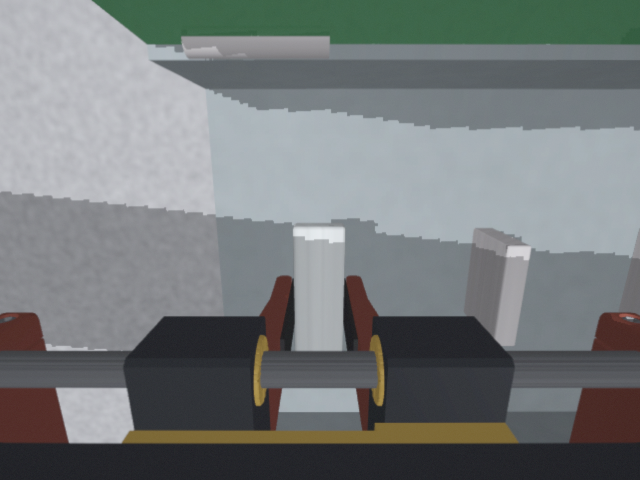

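```bash
python3 -m creep '[{"tx":0,"ty":0,"tz":-0.3,"rx":0,"ry":0,"rz":0,"fingers":255},{"tx":0,"ty":0,"tz":-0.3,"rx":0,"ry":0,"rz":0,"fingers":150},{"tx":0,"ty":0,"tz":-0.3,"rx":0,"ry":0,"rz":0,"fingers":120},{"tx":0,"ty":0,"tz":-0.3,"rx":0,"ry":0,"rz":0,"fingers":120},{"tx":0,"ty":0,"tz":-0.3,"rx":0,"ry":0,"rz":0,"fingers":120},{"tx":0,"ty":0,"tz":20,"rx":0,"ry":0,"rz":0,"fingers":120},{"tx":0,"ty":0,"tz":80,"rx":0,"ry":0,"rz":0,"fingers":120},{"tx":0,"ty":0,"tz":140,"rx":0,"ry":0,"rz":0,"fingers":120},{"tx":60,"ty":-10,"tz":170,"rx":0,"ry":0,"rz":0,"fingers":120},{"tx":100,"ty":-20,"tz":180,"rx":0,"ry":0,"rz":0,"fingers":120}]'
python3 -m creep '[{"tx":0,"ty":0,"tz":0,"rx":0,"ry":0,"rz":0,"fingers":120},{"tx":0,"ty":0,"tz":0,"rx":0,"ry":0,"rz":0,"fingers":120}]'
python3 - <<'E'
from h import *
np.set_printoptions(precision=1,suppress=True)
d=cam('wrist'); I=d['pixels'];cv2.imwrite('pics/w23.png',I); cv2.imwrite('pics/w23z.png',cv2.resize(I[130:330,170:470],None,fx=2.6,fy=2.6,interpolation=cv2.INTER_CUBIC))
d=cam('side'); cv2.imwrite('pics/s23.png',d['pixels'])
o,R=Rt(); print(o['ee_pos'])
E
```

```text
t: 30.22
ee_pos: [560.5, 9.7, 236.5]
orientation: [-1.174, 1.253, -1.259]
ft_force: [-0.4, 0.6, -1.1]
width: 46.6
t: 30.48
ee_pos: [556.7, 9.8, 232.4]
orientation: [-1.179, 1.259, -1.256]
ft_force: [0.0, -0.0, 0.2]
width: 46.5
[556.3  10.  232.4]
```

View pics/w23z.png

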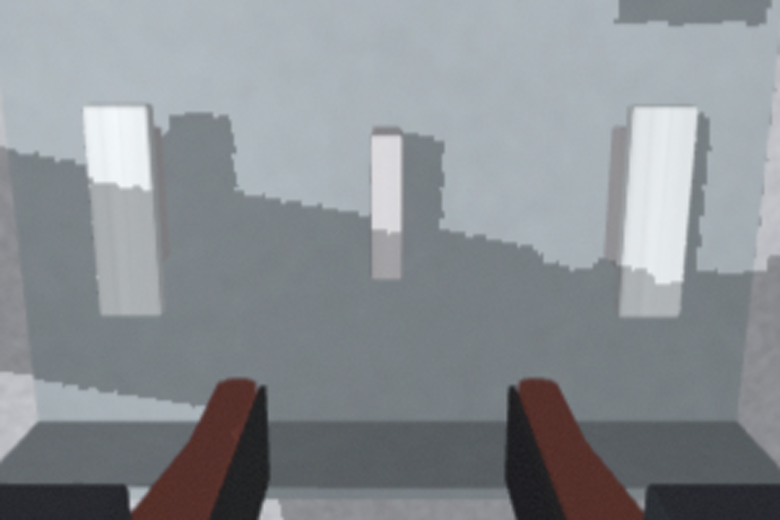

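View pics/s23.png

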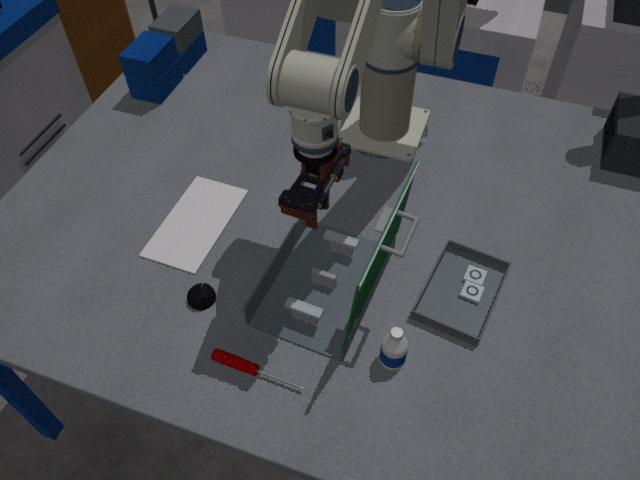

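Both blanks are on supports 1 and 3. The two tags in the tray now look closer together than before, so I'll check that.

Run:
```python
from h import *
np.set_printoptions(precision=1,suppress=True)
d=cam('wrist')
for z,S in [(55,[(84,105),(151,105),(161,317),(99,317)]),(45,[(372,135),(403,135),(402,279),(372,279)]),(55,[(630,106),(697,106),(681,318),(619,317)])]:
    P=np.array([onz(d,170+(a+.5)/2.6-.5,130+(b+.5)/2.6-.5,z)[:2] for a,b in S]); v=P[[0,1]].mean(0)-P[[2,3]].mean(0)
    print(P.mean(0),np.linalg.norm(v),np.arctan2(v[1],v[0])-np.pi/2)
s=cam('side')['pixels'];t=cam('top')['pixels']
a=cv2.resize(s[230:350,400:520],(400,400),interpolation=cv2.INTER_CUBIC);b=cv2.resize(t[200:350,80:230],(400,400),interpolation=cv2.INTER_CUBIC)
cv2.imwrite('pics/tray.png',np.hstack([a,b])); cv2.imwrite('pics/t24.png',t)
```

```text
[458.9  28.6] 80.16547807712126 -0.08374497189045016
[557.   22.7] 55.85510624236206 -0.06743222280816608
[657.3  15.7] 79.88561517764222 -0.04727231354883399
```

View pics/tray.png

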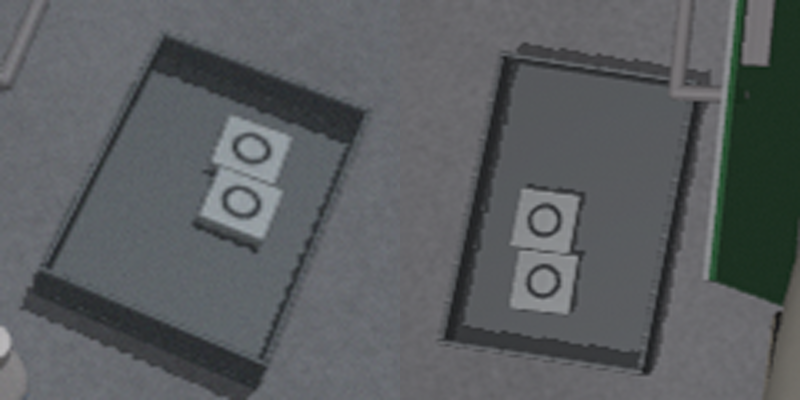

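Run:
```python
from h import *
np.set_printoptions(precision=1,suppress=True)
s=cam('side');t=cam('top')
for a,b in [((472.1,290.1),(133.9,282)),((475.1,274.2),(133.1,304.9))]:
    print('side z14',onz(s,*a,14),'top z14',onz(t,*b,14))
    c1,r1=ray(s,*a);c2,r2=ray(t,*b); A=np.stack([r1,-r2],1); k=np.linalg.lstsq(A,c2-c1,rcond=None)[0]; print((c1+r1*k[0]+c2+r2*k[1])/2)
```

```text
side z14 [473.3 336.3  14. ] top z14 [472.8 335.5  14. ]
[472.9 336.   13.2]
side z14 [428.7 334.7  14. ] top z14 [427.5 334.5  14. ]
[427.6 334.8  12.6]
```

Triangulation puts both tags flat in the tray at z≈13. The disturbance moved one of them about 3 cm, but it stayed inside. The blanks are centred within 1–2 mm. Next I'll locate the guard bar.

```bash
python3 -m creep '[{"tx":0,"ty":0,"tz":60,"rx":0,"ry":0,"rz":0,"fingers":255},{"tx":0,"ty":0,"tz":120,"rx":0,"ry":0,"rz":0,"fingers":255},{"tx":0,"ty":0,"tz":160,"rx":0,"ry":0,"rz":0,"fingers":255},{"tx":5,"ty":50,"tz":160,"rx":0,"ry":0,"rz":0,"fingers":255},{"tx":10,"ty":110,"tz":160,"rx":0,"ry":0,"rz":0,"fingers":255},{"tx":13,"ty":170,"tz":160,"rx":0,"ry":0,"rz":0,"fingers":255},{"tx":13,"ty":230,"tz":160,"rx":0,"ry":0,"rz":0,"fingers":255},{"tx":13,"ty":280,"tz":160,"rx":0,"ry":0,"rz":0,"fingers":255},{"tx":13,"ty":280,"tz":160,"rx":0,"ry":0,"rz":0,"fingers":255},{"tx":13,"ty":280,"tz":160,"rx":0,"ry":0,"rz":0,"fingers":255}]'
python3 - <<'E'
from h import *
np.set_printoptions(precision=1,suppress=True)
o,R=Rt(); print(o['ee_pos'],o['width'])
s=cam('side');t=cam('top')
cv2.imwrite('pics/g_s.png',cv2.resize(s['pixels'][140:380,300:540],(580,580),interpolation=cv2.INTER_CUBIC))
w=cam('wrist');cv2.imwrite('pics/g_w.png',w['pixels'])
def bar(th,x): 
    y=110-185*np.cos(th)+44*np.sin(th); z=70+185*np.sin(th)+44*np.cos(th)
    c,q=np.cos(-.064),np.sin(-.064); return (557.5+c*x-q*y,22.6+q*x+c*y,z)
for th in (1.57,1.65,1.71,1.78,1.85): print(th,*[np.round(x,1) for x in (bar(th,0),proj(s,bar(th,-45)),proj(s,bar(th,45)),proj(t,bar(th,-45)),proj(t,bar(th,45)),proj(w,bar(th,-45)),proj(w,bar(th,45)))])
E
```

```text
t: 32.08
ee_pos: [570.7, 289.4, 393.0]
orientation: [-1.179, 1.257, -1.257]
ft_force: [-0.4, -0.2, -0.6]
width: 0.2
[570.7 289.4 393. ] 0.22781499098566588
1.57 [567.3 176.1 255. ] [407.6 214.5] [391.7 249.3] [193.2 233.7] [198.8 180.3] [275.  348.1] [368.9 347.9]
1.65 [568.3 190.8 250.9] [414.9 218.2] [399.3 253.3] [184.6 233.5] [190.4 180.3] [275.  332.2] [368.9 332.1]
1.71 [569.  201.5 247.1] [420.2 221.3] [404.9 256.5] [178.5 233.6] [184.3 180.6] [275.1 320.1] [368.8 320. ]
1.78 [569.7 213.7 241.8] [426.1 225. ] [411.1 260.4] [171.7 233.7] [177.6 180.9] [275.3 306.1] [368.5 305.9]
1.85 [570.5 225.5 235.7] [431.8 229.1] [417.1 264.6] [165.3 233.9] [171.3 181.5] [275.6 292.2] [368.1 292.1]
```

View pics/g_s.png

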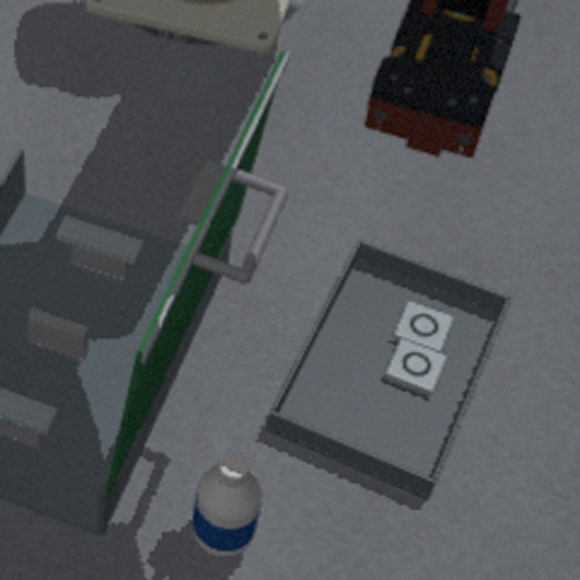

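View pics/g_w.png

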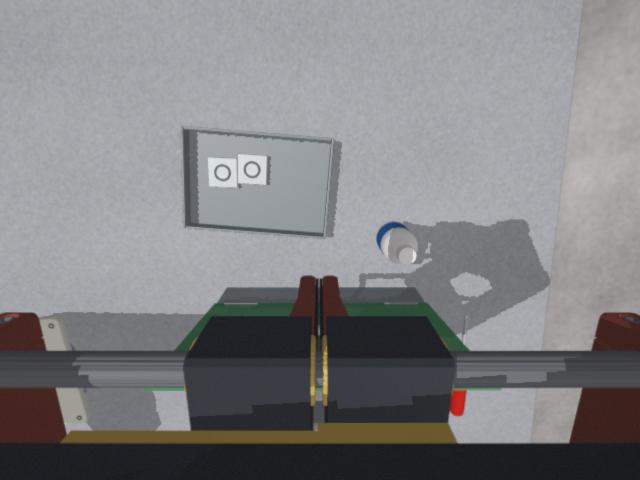

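The bar in the side view fits θ≈1.67, with its middle at about (568.5,194,250). I'll come down outside it with the fingers shut.

```bash
python3 -m creep '[{"tx":-1,"ty":-10,"tz":-50,"rx":0,"ry":0,"rz":0,"fingers":255},{"tx":-1,"ty":-30,"tz":-100,"rx":0,"ry":0,"rz":0,"fingers":255},{"tx":-1,"ty":-40,"tz":-150,"rx":0,"ry":0,"rz":0,"fingers":255},{"tx":-1,"ty":-40,"tz":-157,"rx":0,"ry":0,"rz":0,"fingers":255},{"tx":-1,"ty":-40,"tz":-157,"rx":0,"ry":0,"rz":0,"fingers":255},{"tx":-2,"ty":-65,"tz":-157,"rx":0,"ry":0,"rz":0,"fingers":255},{"tx":-2,"ty":-65,"tz":-157,"rx":0,"ry":0,"rz":0,"fingers":255}]'
python3 - <<'E'
from h import *
o,R=Rt(); print(o['ee_pos'])
s=cam('side')
cv2.imwrite('pics/g_s2.png',cv2.resize(s['pixels'][140:380,300:540],(580,580),interpolation=cv2.INTER_CUBIC))
w=cam('wrist');cv2.imwrite('pics/g_w2.png',w['pixels'])
E
```

```text
t: 33.1
ee_pos: [569.8, 223.5, 238.4]
orientation: [-1.175, 1.256, -1.259]
ft_force: [-0.4, -0.7, 1.4]
width: 0.6
[569.8266795  223.48867773 238.35732086]
```

View pics/g_s2.png

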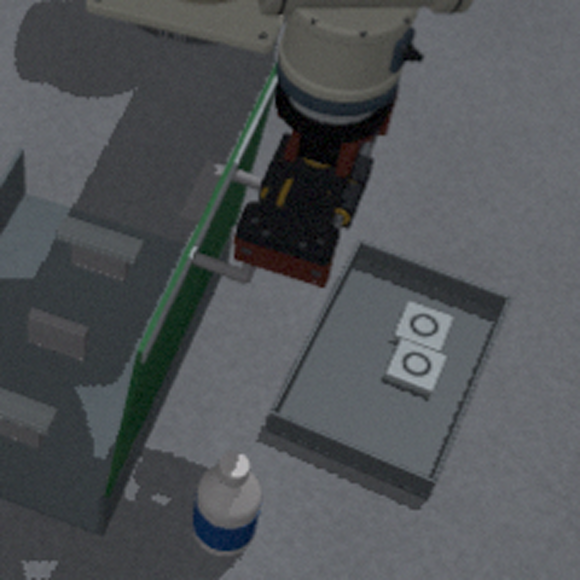

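View pics/g_w2.png

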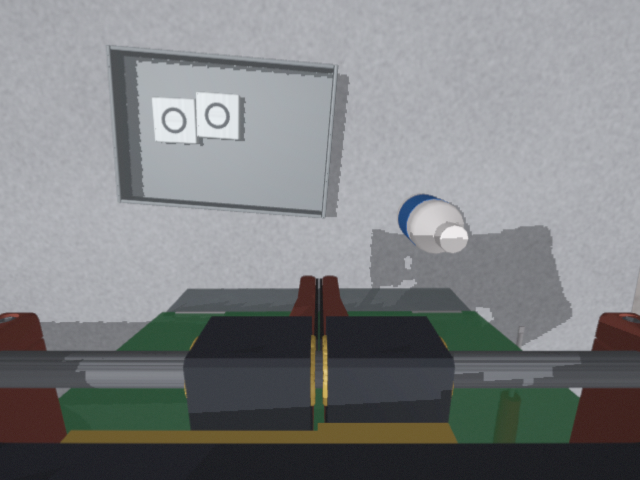

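Run:
```python
import numpy as np
for th in np.arange(1.67,-0.01,-0.12):
    y=110-185*np.cos(th)+44*np.sin(th); z=70+185*np.sin(th)+44*np.cos(th)
    c,q=np.cos(-.064),np.sin(-.064); print(round(th,2),np.round([557.5-q*y,22.6+c*y+13,z-13]))
```

```text
1.67 [569. 207. 237.]
1.55 [567. 185. 243.]
1.43 [566. 163. 246.]
1.31 [564. 140. 247.]
1.19 [563. 118. 245.]
1.07 [561.  95. 240.]
0.95 [560.  74. 233.]
0.83 [559.  53. 223.]
0.71 [557.  34. 211.]
0.59 [556.  16. 196.]
0.47 [555.   1. 180.]
0.35 [554. -13. 162.]
0.23 [554. -24. 142.]
0.11 [553. -33. 121.]
```

```bash
python3 -m creep '[{"tx":0,"ty":-9,"tz":0,"rx":0,"ry":0,"rz":0,"fingers":255},{"tx":0,"ty":-17,"tz":0,"rx":0,"ry":0,"rz":0,"fingers":255},{"tx":-1,"ty":-28,"tz":3,"rx":0,"ry":0,"rz":0,"fingers":255},{"tx":-2,"ty":-39,"tz":6,"rx":0,"ry":0,"rz":0,"fingers":255},{"tx":-3,"ty":-50,"tz":8,"rx":0,"ry":0,"rz":0,"fingers":255},{"tx":-3,"ty":-61,"tz":9,"rx":0,"ry":0,"rz":0,"fingers":255},{"tx":-3,"ty":-61,"tz":9,"rx":0,"ry":0,"rz":0,"fingers":255}]'
python3 - <<'E'
from h import *
o,R=Rt(); print(o['ee_pos'],o['ft_force'])
s=cam('side')
cv2.imwrite('pics/g_s3.png',cv2.resize(s['pixels'][140:380,300:540],(580,580),interpolation=cv2.INTER_CUBIC))
E
```

```text
t: 34.08
ee_pos: [565.8, 162.7, 245.3]
orientation: [-1.178, 1.258, -1.258]
ft_force: [0.3, -0.6, -0.3]
width: 0.6
[565.77108142 162.65524936 245.28575001] [ 0.33819749 -0.55981704 -0.29221118]
```

View pics/g_s3.png

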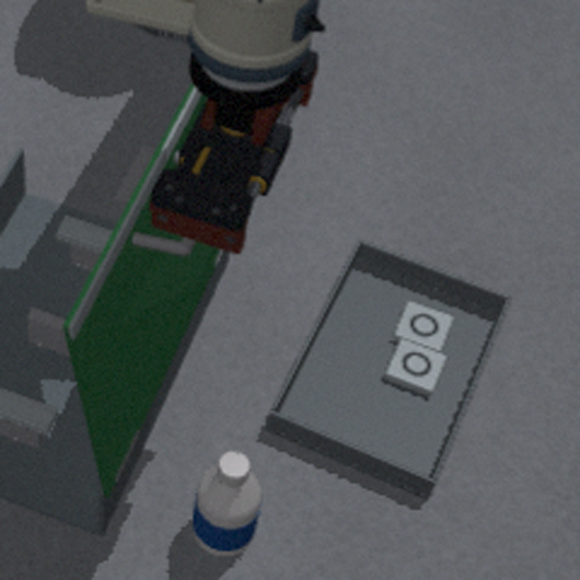

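The guard is following the finger, so I'll keep going along the arc.

```bash
python3 -m creep '[{"tx":-1,"ty":-12,"tz":1,"rx":0,"ry":0,"rz":0,"fingers":255},{"tx":-2,"ty":-23,"tz":1,"rx":0,"ry":0,"rz":0,"fingers":255},{"tx":-3,"ty":-34,"tz":0,"rx":0,"ry":0,"rz":0,"fingers":255},{"tx":-3,"ty":-45,"tz":-1,"rx":0,"ry":0,"rz":0,"fingers":255},{"tx":-4,"ty":-57,"tz":-3,"rx":0,"ry":0,"rz":0,"fingers":255},{"tx":-5,"ty":-68,"tz":-6,"rx":0,"ry":0,"rz":0,"fingers":255},{"tx":-6,"ty":-79,"tz":-9,"rx":0,"ry":0,"rz":0,"fingers":255},{"tx":-6,"ty":-89,"tz":-13,"rx":0,"ry":0,"rz":0,"fingers":255},{"tx":-7,"ty":-100,"tz":-18,"rx":0,"ry":0,"rz":0,"fingers":255},{"tx":-7,"ty":-110,"tz":-23,"rx":0,"ry":0,"rz":0,"fingers":255}]'
python3 - <<'E'
from h import *
o,R=Rt(); print(o['ee_pos'],o['ft_force'])
cv2.imwrite('pics/g_s4.png',cam('side')['pixels'])
cv2.imwrite('pics/g_w4.png',cam('wrist')['pixels'])
E
```

```text
t: 35.38
ee_pos: [558.7, 53.1, 221.9]
orientation: [-1.178, 1.257, -1.257]
ft_force: [-1.0, 2.0, -0.6]
width: 1.0
[558.73404787  53.12234833 221.87651326] [-0.9599662   2.03272438 -0.6071001 ]
```

View pics/g_s4.png

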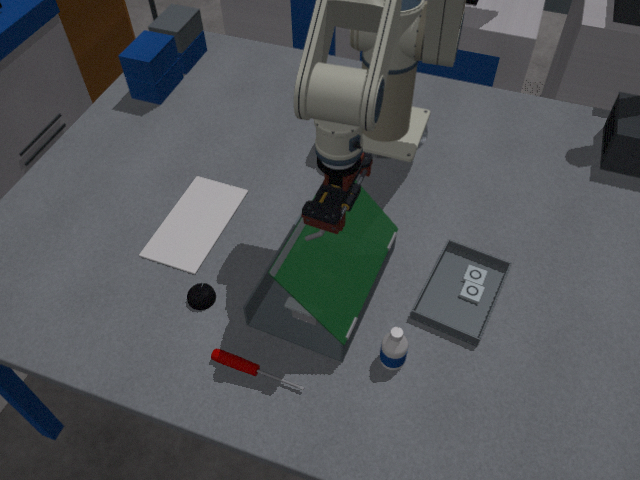

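View pics/g_w4.png

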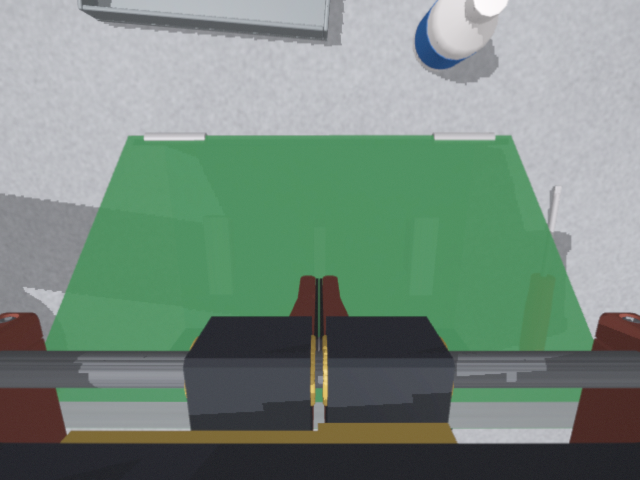

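```bash
python3 -m creep '[{"tx":-1,"ty":-10,"tz":-6,"rx":0,"ry":0,"rz":0,"fingers":255},{"tx":-2,"ty":-19,"tz":-12,"rx":0,"ry":0,"rz":0,"fingers":255},{"tx":-2,"ty":-28,"tz":-19,"rx":0,"ry":0,"rz":0,"fingers":255},{"tx":-3,"ty":-37,"tz":-27,"rx":0,"ry":0,"rz":0,"fingers":255},{"tx":-4,"ty":-45,"tz":-35,"rx":0,"ry":0,"rz":0,"fingers":255},{"tx":-4,"ty":-52,"tz":-43,"rx":0,"ry":0,"rz":0,"fingers":255},{"tx":-5,"ty":-59,"tz":-52,"rx":0,"ry":0,"rz":0,"fingers":255},{"tx":-5,"ty":-66,"tz":-61,"rx":0,"ry":0,"rz":0,"fingers":255},{"tx":-5,"ty":-66,"tz":-61,"rx":0,"ry":0,"rz":0,"fingers":255}]'
python3 - <<'E'
from h import *
o,R=Rt(); print(o['ee_pos'],o['ft_force'])
cv2.imwrite('pics/g_s5.png',cam('side')['pixels'])
E
```

```text
t: 36.6
ee_pos: [553.4, -12.7, 160.4]
orientation: [-1.179, 1.258, -1.257]
ft_force: [-0.1, 0.1, -0.5]
width: 0.3
[553.4042616  -12.7043833  160.40043169] [-0.11607271  0.13567671 -0.51350743]
```

View pics/g_s5.png

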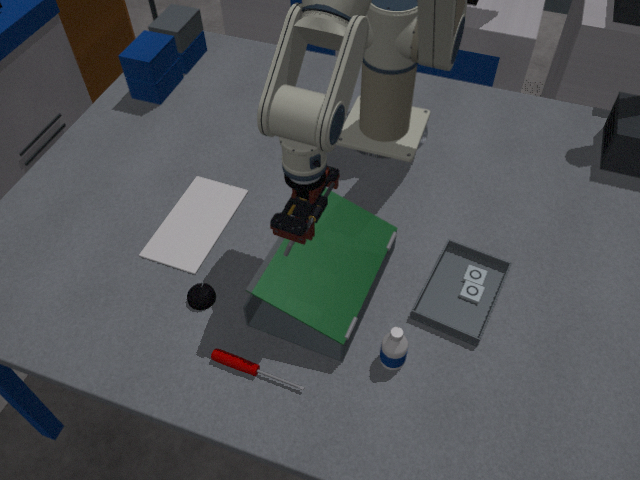

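Next I'll raise the fingers over the bar, then press down on it.

```bash
python3 -m creep '[{"tx":0,"ty":12,"tz":0,"rx":0,"ry":0,"rz":0,"fingers":255},{"tx":0,"ty":12,"tz":55,"rx":0,"ry":0,"rz":0,"fingers":255},{"tx":0,"ty":-14,"tz":55,"rx":0,"ry":0,"rz":0,"fingers":255},{"tx":0,"ty":-16,"tz":35,"rx":0,"ry":0,"rz":0,"fingers":255},{"tx":0,"ty":-16,"tz":35,"rx":0,"ry":0,"rz":0,"fingers":255}]'
python3 - <<'E'
from h import *
o,R=Rt(); print(o['ee_pos'],o['ft_force'])
s=cam('side');cv2.imwrite('pics/g_s6.png',cv2.resize(s['pixels'][150:350,220:420],(580,580),interpolation=cv2.INTER_CUBIC))
def bar(th,x): 
    y=110-185*np.cos(th)+44*np.sin(th); z=70+185*np.sin(th)+44*np.cos(th)
    c,q=np.cos(-.064),np.sin(-.064); return (557.5+c*x-q*y,22.6+q*x+c*y,z)
for th in (.3,.4,.5): print(th,np.round(bar(th,0)),[(np.round(proj(s,bar(th,x)))-[220,150])*2.9 for x in (-45,45)])
E
```

```text
t: 37.28
ee_pos: [553.3, -27.6, 195.8]
orientation: [-1.179, 1.258, -1.256]
ft_force: [-1.0, 0.4, 1.3]
width: 0.4
[553.28712989 -27.63574643 195.83292697] [-1.03898856  0.36281293  1.25151568]
0.3 [554. -31. 167.] [array([255.2, 185.6]), array([200.1, 275.5])]
0.4 [555. -21. 183.] [array([266.8, 174. ]), array([211.7, 263.9])]
0.5 [556.  -9. 197.] [array([281.3, 165.3]), array([229.1, 255.2])]
```

View pics/g_s6.png

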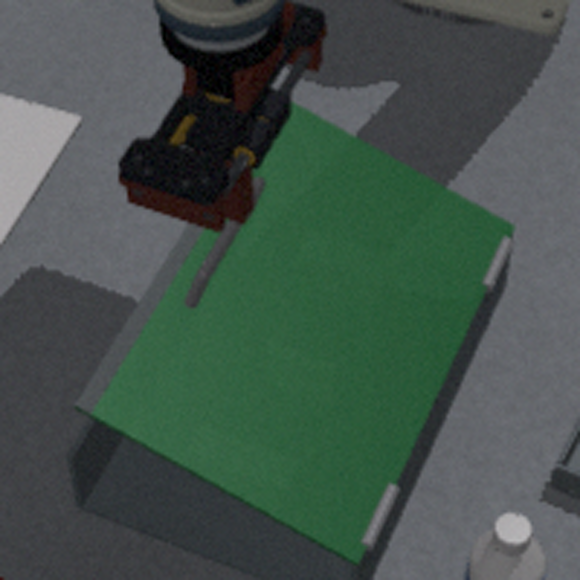

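```bash
python3 -m creep '[{"tx":0,"ty":-8,"tz":-10,"rx":0,"ry":0,"rz":0,"fingers":255},{"tx":0,"ty":-9,"tz":-20,"rx":0,"ry":0,"rz":0,"fingers":255},{"tx":0,"ty":-12,"tz":-29,"rx":0,"ry":0,"rz":0,"fingers":255},{"tx":0,"ty":-14,"tz":-36,"rx":0,"ry":0,"rz":0,"fingers":255},{"tx":0,"ty":-17,"tz":-43,"rx":0,"ry":0,"rz":0,"fingers":255},{"tx":-1,"ty":-19,"tz":-50,"rx":0,"ry":0,"rz":0,"fingers":255},{"tx":-1,"ty":-21,"tz":-56,"rx":0,"ry":0,"rz":0,"fingers":255}]'
python3 - <<'E'
from h import *
o,R=Rt(); print(o['ee_pos'],o['ft_force'])
s=cam('side');cv2.imwrite('pics/g_s7.png',cv2.resize(s['pixels'][150:350,220:420],(580,580),interpolation=cv2.INTER_CUBIC))
E
```

```text
t: 38.2
ee_pos: [552.9, -49.3, 139.9]
orientation: [-1.178, 1.257, -1.257]
ft_force: [-0.6, -1.2, 1.2]
width: 0.4
[552.94496901 -49.31985207 139.9153474 ] [-0.63997732 -1.18133404  1.22370973]
```

View pics/g_s7.png

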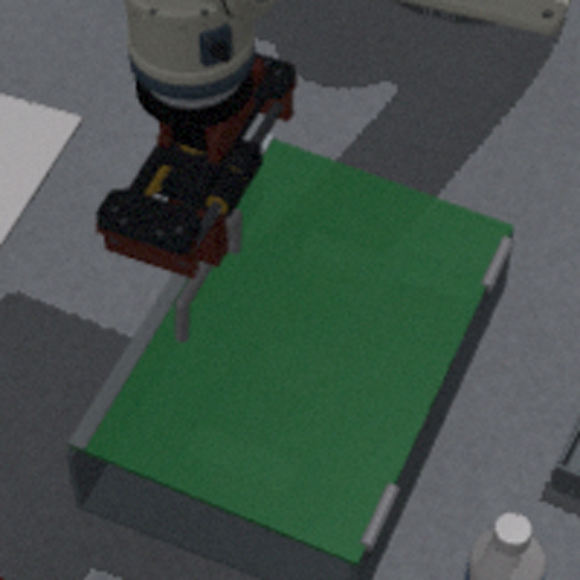

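```bash
python3 -m creep '[{"tx":0,"ty":-1,"tz":-4,"rx":0,"ry":0,"rz":0,"fingers":255},{"tx":0,"ty":-2,"tz":-7,"rx":0,"ry":0,"rz":0,"fingers":255},{"tx":0,"ty":-2,"tz":-10,"rx":0,"ry":0,"rz":0,"fingers":255},{"tx":0,"ty":-2,"tz":-12,"rx":0,"ry":0,"rz":0,"fingers":255},{"tx":0,"ty":-2,"tz":-12,"rx":0,"ry":0,"rz":0,"fingers":255}]'
python3 -m creep '[{"tx":0,"ty":0,"tz":-1,"rx":0,"ry":0,"rz":0,"fingers":255},{"tx":0,"ty":0,"tz":-1,"rx":0,"ry":0,"rz":0,"fingers":255}]'
```

```text
t: 38.88
ee_pos: [553.0, -51.1, 128.2]
orientation: [-1.178, 1.257, -1.257]
ft_force: [-1.2, 0.3, -0.0]
width: 0.5
t: 39.12
ee_pos: [553.1, -51.2, 127.4]
orientation: [-1.178, 1.257, -1.257]
ft_force: [0.7, 0.1, 0.1]
width: 0.6
```

```bash
python3 -m creep '[{"tx":0,"ty":0,"tz":-1,"rx":0,"ry":0,"rz":0,"fingers":255},{"tx":0,"ty":0,"tz":-1.5,"rx":0,"ry":0,"rz":0,"fingers":255}]'
python3 -m creep '[{"tx":0,"ty":0,"tz":-1,"rx":0,"ry":0,"rz":0,"fingers":255},{"tx":0,"ty":0,"tz":-1.5,"rx":0,"ry":0,"rz":0,"fingers":255}]'
python3 - <<'E'
from h import *
s=cam('side');cv2.imwrite('pics/g_s8.png',cv2.resize(s['pixels'][150:350,220:420],(580,580),interpolation=cv2.INTER_CUBIC))
E
```

```text
t: 39.38
ee_pos: [553.3, -51.2, 126.7]
orientation: [-1.177, 1.257, -1.257]
ft_force: [-3.8, -0.1, 11.4]
width: 0.1
t: 39.62
ee_pos: [553.4, -51.2, 126.3]
orientation: [-1.177, 1.256, -1.257]
ft_force: [-6.4, 0.5, 22.0]
width: 0.4
```

View pics/g_s8.png

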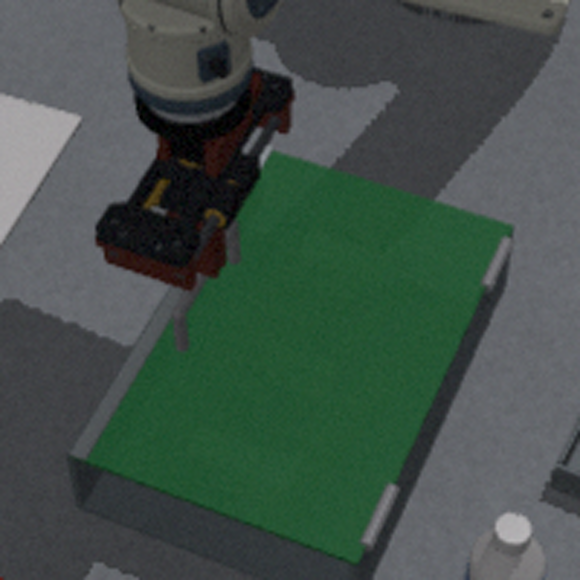

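A hard stop at TCP z≈126.5 (127 predicted) with 22 N means the guard is fully shut. I'll lift away and inspect.

```bash
python3 -m creep '[{"tx":0,"ty":0,"tz":20,"rx":0,"ry":0,"rz":0,"fingers":255},{"tx":0,"ty":0,"tz":80,"rx":0,"ry":0,"rz":0,"fingers":255},{"tx":0,"ty":0,"tz":140,"rx":0,"ry":0,"rz":0,"fingers":255},{"tx":-10,"ty":-30,"tz":200,"rx":0,"ry":0,"rz":0,"fingers":255},{"tx":-30,"ty":-80,"tz":220,"rx":0,"ry":0,"rz":0,"fingers":200},{"tx":-60,"ty":-135,"tz":220,"rx":0,"ry":0,"rz":0,"fingers":120},{"tx":-80,"ty":-190,"tz":220,"rx":0,"ry":0,"rz":0,"fingers":0},{"tx":-100,"ty":-245,"tz":220,"rx":0,"ry":0,"rz":0,"fingers":0},{"tx":-120,"ty":-300,"tz":220,"rx":0,"ry":0,"rz":0,"fingers":0},{"tx":-120,"ty":-330,"tz":220,"rx":0,"ry":0,"rz":0,"fingers":0}]'
python3 - <<'E'
from h import *
s=cam('side');cv2.imwrite('pics/f_s.png',cv2.resize(s['pixels'][150:370,220:520],None,fx=2.6,fy=2.6,interpolation=cv2.INTER_CUBIC))
t=cam('top')['pixels'];cv2.imwrite('pics/f_t.png',cv2.resize(t[110:350,80:380],None,fx=2.4,fy=2.4,interpolation=cv2.INTER_CUBIC))
def bar(th,x): 
    y=110-185*np.cos(th)+44*np.sin(th); z=70+185*np.sin(th)+44*np.cos(th)
    c,q=np.cos(-.064),np.sin(-.064); return (557.5+c*x-q*y,22.6+q*x+c*y,z)
for th in (0,.03,.06): print(th,[((proj(s,bar(th,x)))-[220,150])*2.6 for x in (-45,45)])
E
```

```text
t: 40.92
ee_pos: [431.4, -383.5, 344.4]
orientation: [-1.177, 1.259, -1.259]
ft_force: [0.1, 0.1, 0.6]
width: 56.8
0 [array([206.41805286, 200.24133371]), array([158.72660712, 279.61552998])]
0.03 [array([207.68956065, 196.40193405]), array([159.86763139, 275.91808916])]
0.06 [array([209.15488829, 192.62877166]), array([161.20951446, 272.29139316])]
```

View pics/f_s.png

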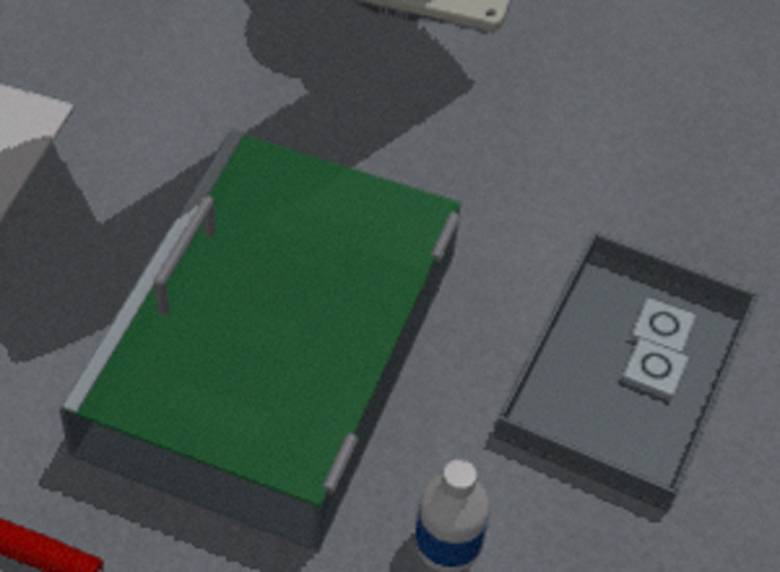

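View pics/f_t.png

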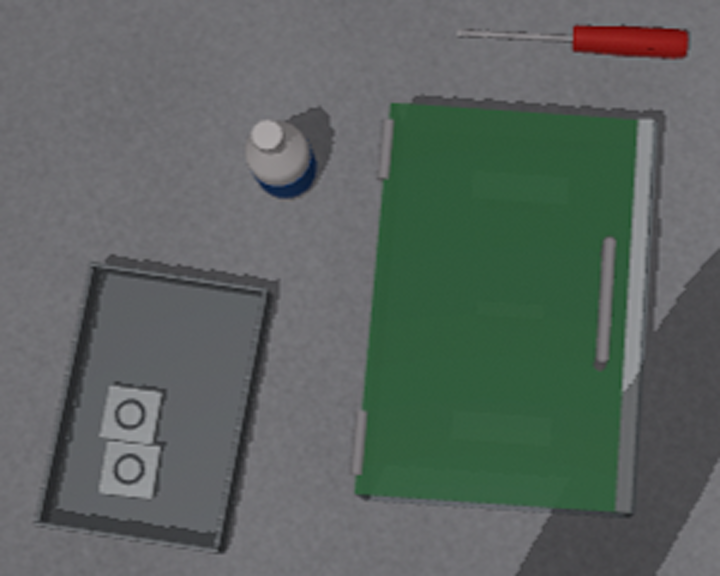

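Every check passes. The bar fits θ=0 in the side view, both blanks show through the guard on supports 1 and 3, and the tags lie in the tray. The bottle cap is at px (191,165), as it was at the start. I'm handing in.

Run:
```python
from workcell import ctrl
print(ctrl.close_job())
```

```text
the job is handed in; nothing more can be done
None
```

The jig is changed over and the job was handed in at about 41 s of the 210 s allowed. `close_job()` gives no verdict, so what follows is from my own checks.

- **Tags:** Both finished tags (only two were present) are in the grey tray. I measured both tops at z≈13 mm, so they lie flat. One was later found about 3 cm from where I had laid it, almost touching the other. I put this down to the announced disturbance; it was still inside the tray, so I left it.
- **Blanks:** Both blanks (only two were present) are on supports 1 and 3, lengthwise, with support 2 empty. They measured centred to about 1–2 mm and within about 0.02 rad of the supports' direction. Through the shut guard they still appear in place.
- **Guard:** I pushed it over by its bar and then pressed it down. It met a hard stop at the height predicted for shut, with 22 N at the end. In the side view the bar fits an angle of 0. I did not see the tab directly.
- **Bystanders:** The cleaner bottle is within a pixel of its starting position. I never went near the mouse and saw no change in it, but I did not measure it again at the end.

I measured no slip of either blank in the grip. The first two move commands were refused for missing keys and moved nothing.

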